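# Pack one stand kit in the woodshop tray

### The job

Pack one kit in the grey kit tray: stack the three plain boards flat and lengthwise in the tray's fenced corner, longest at the bottom, then the middle one, shortest on top, each pushed up against both fences, and stand the ball-topped knob upright in the tray's round pocket. The board with the hole drilled through it and the flat-topped knob do not belong to the kit: leave them where they are.

Things in the scene. Friction and masses are not known exactly. Their poses are not given: they have to be found in the camera images.
- tray: kit tray fixed to the bench, in its left or right half: all in mm: flat grey base 124 (x) x 236 (y) x 8 thick, dark wood fences (see corner) near its +x +y corner, round pocket and a lip 8 high at the -y end. Origin at the centre of its underside, z up. Squared boards end centred, in tray axes, at x -3 and y +35 (long), +46 (middle), +57 (short), undersides at z 8, 26, 44
- corner (a point): where the two fence faces meet on the tray's upper face (tray axes x +22, y +100, z +8; axes as the tray's). In mm: fences are 14 thick, 46 high above the base. The end fence faces -y at y +100 and spans x -28 to +36; the side fence faces -x at x +22 and spans only y +82 to +100: the rest of that long side is open for a finger
- pocket (a point): centre of the round pocket in the kit tray, on the base's upper face (in tray axes x 0, y -75, z +8, in mm): a ring of dark wood with inner diameter 50, outer diameter 62, 14 high above the base
- board_long: plain solid rectangular board of pale wood, 130 mm long (its y axis) x 50 mm wide (x) x 18 mm thick; origin at the centre of its underside, z up; lies flat on the table; weighs about 76 g
- board_mid: plain solid rectangular board of pale wood, 108 mm long (its y axis) x 50 mm wide (x) x 18 mm thick; origin at the centre of its underside, z up; lies flat on the table; weighs about 63 g
- board_short: plain solid rectangular board of pale wood, 86 mm long (its y axis) x 50 mm wide (x) x 18 mm thick; origin at the centre of its underside, z up; lies flat on the table; weighs about 50 g
- board_holed: a spoiled board of the same wood, 108 mm long (y) x 50 mm wide (x) x 18 mm thick, with a round hole of diameter 30 mm through its middle; origin at the centre of its underside. Not part of the kit
- knob_ball: turned wooden knob, standing (sizes in mm): foot of diameter 40 and 10 high, slim neck of diameter 18 at height 28, rounded ball-like head of diameter 32 whose upright flank is between 40 and 50 above the underside, top at 61; origin at the centre of its underside, z up; about 35 g
- knob_flat: turned wooden knob, standing (sizes in mm), like the other but with a wide flat-topped head of diameter 52 (height 50 to 59), foot of diameter 40; origin at the centre of its underside. Not part of the kit
Mind the look-alikes: they are no part of the job. Leave any purple look-alike of the board_long alone.

How it is judged:
By the outcome, as a careful person would: the job done as asked, in the order asked, and still so for the second after the job is handed in, with the robot touching nothing.
It also fails if it takes over 112 s, if anything falls off the work surface, if the arm or the gripper's body presses on something with over 40 N, if the wrist force passes 120 N, or if a joint passes its speed limit or range.

### The arm

A 6-joint arm with a two-finger parallel gripper is mounted at the origin on the work surface. World frame = base frame: x ahead of the robot, y to its left, z up, the work surface at z = 0. Lengths are in m, angles in degrees, forces in N, time in s.
With the tool pointing down it reaches from about 0.3 to 0.75 m from the base axis. Payload 8.5 kg.
Tool frame: the origin (TCP) lies midway between the tips of the shut fingers; the grasp point (between the pads) lies 19 mm behind it; z points along the fingers, y is the direction in which the jaws open and shut (so a half turn about z gives the same grasp; the last joint's range is limited). The gripper opens to 85 mm and grips with 20 to 120 N. Pads are 22 mm wide; open, the fingers measure 114 mm over their backs; the gripper's body (76 mm by 85 mm) begins 54 mm behind the grasp point. The pads swing forward as they close: fully open they stand 13 mm farther back than shut.
Start: joints at [-81.434, 21.807, 74.336, -0, 83.858, -12.336], TCP at [0.196, -0.514, 0.231] pointing down, gripper open.
Joint ranges: [-178.18, 178.18], [-50.72, 133.34], [12.68, 142.11], [-81.47, 261.47], [9.98, 163.14], [-165.26, 165.26]. Speed limits (degrees/s): [136.94, 136.94, 180, 180, 180, 180].

### API

Orientations are given as a 3x3 rotation matrix whose columns are the frame's x, y, z axes.
In Python, from rig import env, eyes, close_job gives the robot as it stands.
- The arm moves only by the tool jog_arm, never from a script. Its argument "deltas" is one flat list of numbers, 7 for each row, row after row: the shift along the tool's x, y, z in units of 0.75 m (1.0 is 0.75 m), then the turn, a rotation vector about the tool's x, y, z in units of 180 degrees (1.0 is 180 degrees), then the gripper command: -1 is fully open, 1 is shut, values between are in proportion. In form: [dx, dy, dz, ax, ay, az, fingers, dx, dy, dz, ax, ay, az, fingers, ...]. A call has 1 to 12 rows; each row is the pose to reach, as a shift and turn from the pose commanded when the call began, along the tool's axes at that moment, turning the shorter way round; what a row does not reach only later rows make up. A row lasts 1/12 s, in which the tool goes at most 41.7 mm and 7.16 degrees, less where a joint would pass 70% of its speed; a pose out of reach is approached as far as the arm can. A call with a number of a shift or a turn outside -1 to 1 is refused whole. A call with a gripper value outside its range is refused whole. The fingers move at their own pace and stop on an object; "grip_force" is the grip in N (left out, the last holds). Time passes only in rows, so rows that repeat a pose let the fingers close. It gives the time, the measured TCP pose, the force and the opening at its end, in the units of the state.
- env.observe(): the state, without advancing time (a new reading comes with each control period).
- eyes.get_image(name): name is "scene" or "top"; returns the picture (400x640x3 uint8, red, green, blue); there is no depth.
- eyes.camera_params(name): a dict with "intrinsics" (3x3 intrinsics, pixels), "R" (3x3) and "t" (3): a world point X has camera coordinates R X + t. Camera axes: x right, y down, z forward; pixel columns grow to the right and rows downward; lengths in m; the calibration is good to about 2 mm. A picture is of the moment at which its call begins. camera_params takes no time and is no camera call.
- close_job(): hands the job in, once; it reports no verdict.
The state is a dict: "time_s": time; "q": joint angles; "qvel": joint speeds; "joint_efforts": joint torques, N m; "position": TCP position; "tool_rot": TCP orientation; "ft_force": force on the tool from outside, world axes, zero at the start; "wrist_torque": the same for the moment, N m; "grip_width": finger opening in m.
Only numpy, scipy, OpenCV 4.12 (cv2) and the standard library are available. Lean on these libraries where they do the work, as an engineer would, in place of code of your own. Each camera call takes 0.05 s, during which the arm holds its last target.

## Working session

There is one attempt and no reset: what is moved stays moved. The work goes in short steps, Python scripts to look and compute and a tool call to move; the robot and the scene stay as the last step left them, time stands still between calls to the robot, and variables do not carry over. Pictures are saved under pics/ and viewed, and the job is handed in when it is done.

Besides the shell and the picture viewer there is one more tool, called after "Emit:" in YAML: its name, and indented under it one key for each argument. jog_arm: Moves the arm, as the interface text tells. Its arguments: {"type":"object","properties":{"deltas":{"type":"array"},"grip_force":{"type":"number"}},"required":["deltas"]}

```bash
ls; mkdir -p pics; python3 - <<'E'
from rig import env, eyes
import cv2
print(env.observe())
for n in("scene","top"):
    im=eyes.get_image(n); cv2.imwrite(f"pics/{n}0.png",im[:,:,::-1]); p=eyes.camera_params(n); print(n,p)
E
```

```text
pics
{'time_s': 0.0, 'q': array([-8.14344781e+01,  2.18417438e+01,  7.43859093e+01,  1.75079015e-04,
        8.38574882e+01, -1.23364089e+01]), 'qvel': array([ 0.0593756 ,  0.09380599, -0.12518512,  0.03341595, -0.01113271,
       -0.01356025]), 'joint_efforts': array([-1.68957384e-03, -4.48460269e+01, -2.31281555e+01, -2.04774942e-04,
        4.70926490e-03, -1.65018037e-05]), 'position': array([ 0.19617097, -0.51350859,  0.23069791]), 'tool_rot': array([[ 9.34192605e-01,  3.56769014e-01, -2.18320453e-04],
       [ 3.56768937e-01, -9.34191504e-01,  1.46987398e-03],
       [ 3.20452378e-04, -1.45103536e-03, -9.99998896e-01]]), 'ft_force': array([-0.80481815, -0.37669343, -0.31456811]), 'wrist_torque': array([-0.05287196,  0.02124411, -0.02254754]), 'grip_width': 0.08550070073506405}
scene {'intrinsics': array([[422.45148363,   0.        , 322.31380577],
       [  0.        , 422.45148363, 201.68231728],
       [  0.        ,   0.        ,   1.        ]]), 'R': array([[ 0.11832301,  0.99291475,  0.01095276],
       [ 0.74995397, -0.08212963, -0.65637167],
       [-0.65082156,  0.08587794, -0.75435818]]), 't': array([-0.05572361, -0.28628545,  1.47612911])}
top {'intrinsics': array([[431.00731634,   0.        , 323.59365412],
       [  0.        , 431.00731634, 199.26427203],
       [  0.        ,   0.        ,   1.        ]]), 'R': array([[ 2.32964852e-02, -9.99723893e-01,  3.06787664e-03],
       [-9.90649247e-01, -2.34974397e-02, -1.34394713e-01],
       [ 1.34429693e-01,  9.17347525e-05, -9.90923130e-01]]), 't': array([-0.02036285,  0.39927535,  1.33623335])}
```

View pics/scene0.png

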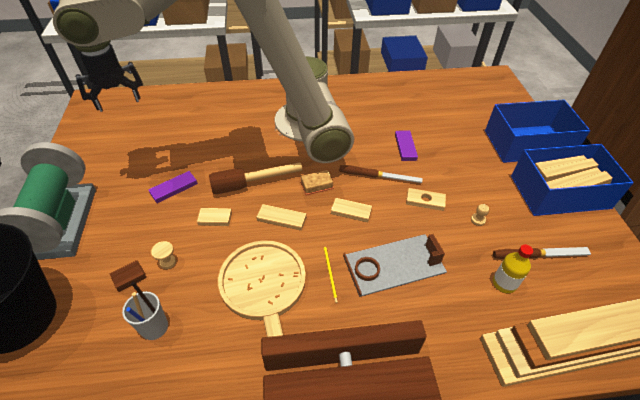

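View pics/top0.png

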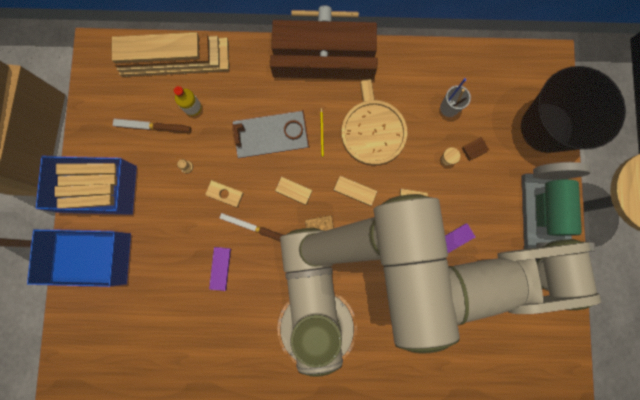

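```bash
cat > h.py <<'E'
import numpy as np, cv2
from rig import env, eyes
def ray(n,px,z):
    p=eyes.camera_params(n);K,R,t=p['intrinsics'],p['R'],p['t']
    px=np.atleast_2d(px).astype(float)
    d=(np.linalg.inv(K)@np.c_[px,np.ones(len(px))].T).T@R
    c=-R.T@t
    s=(z-c[2])/d[:,2]
    return (c+d*s[:,None])[:,:2]
def proj(n,X):
    p=eyes.camera_params(n);X=np.atleast_2d(X)
    u=(p['intrinsics']@(p['R']@X.T+p['t'][:,None])).T
    return u[:,:2]/u[:,2:]
E
python3 - <<'E'
import cv2
a=cv2.imread('pics/scene0.png');b=cv2.imread('pics/top0.png')
cv2.imwrite('pics/c1.png',cv2.resize(a[170:300,180:340],None,fx=5,fy=4.5,interpolation=2)[:590])
cv2.imwrite('pics/c1.png',cv2.resize(a[165:285,190:350],None,fx=5,fy=5,interpolation=2))
cv2.imwrite('pics/c2.png',cv2.resize(a[185:305,335:495],None,fx=5,fy=5,interpolation=2))
cv2.imwrite('pics/c3.png',cv2.resize(b[95:215,170:330],None,fx=5,fy=5,interpolation=2))
cv2.imwrite('pics/c4.png',cv2.resize(b[95:215,310:470],None,fx=5,fy=5,interpolation=2))
E
```

```text
(no output)
```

View pics/c1.png

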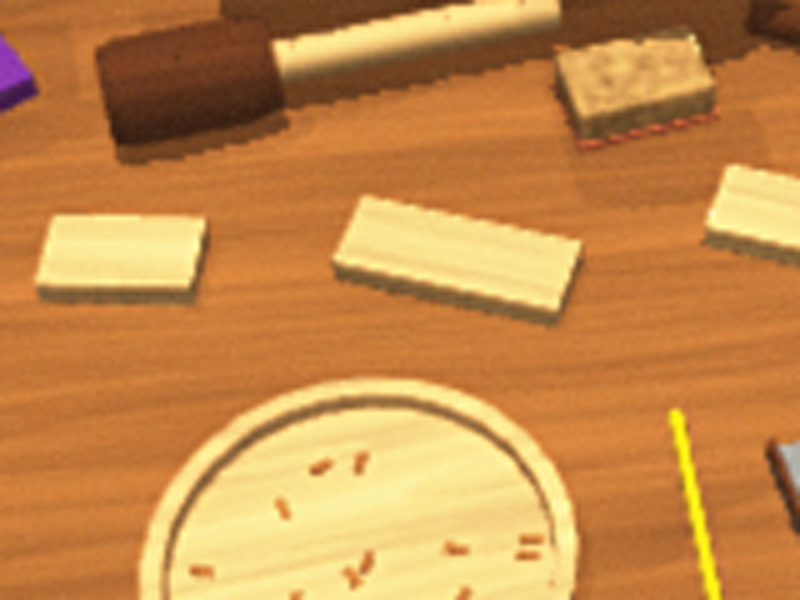

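View pics/c2.png

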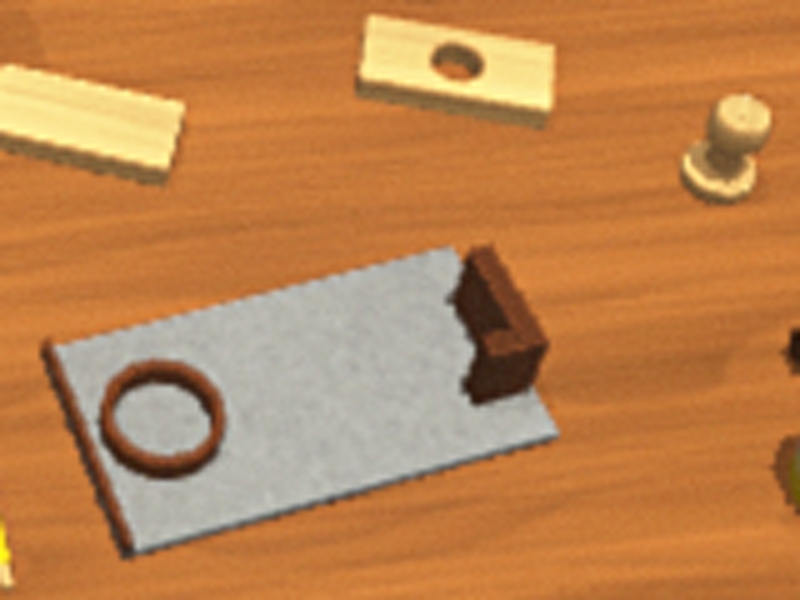

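View pics/c3.png

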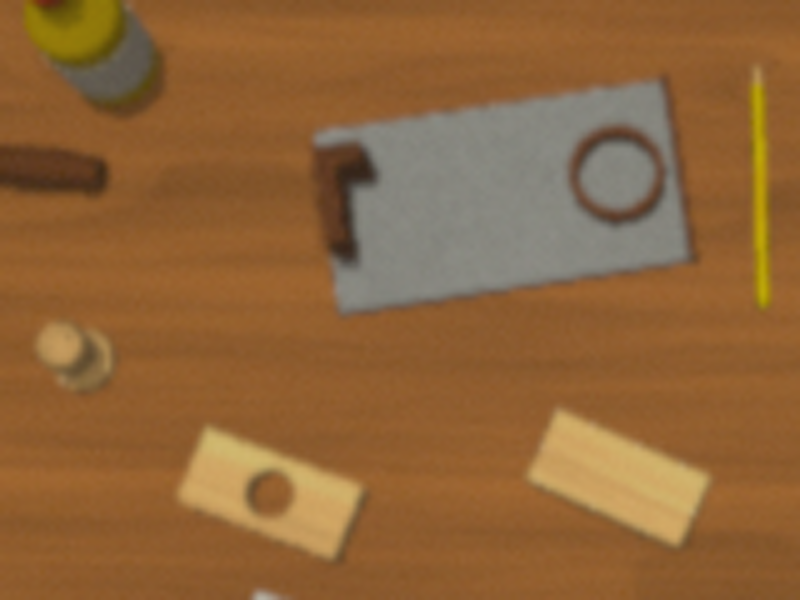

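View pics/c4.png

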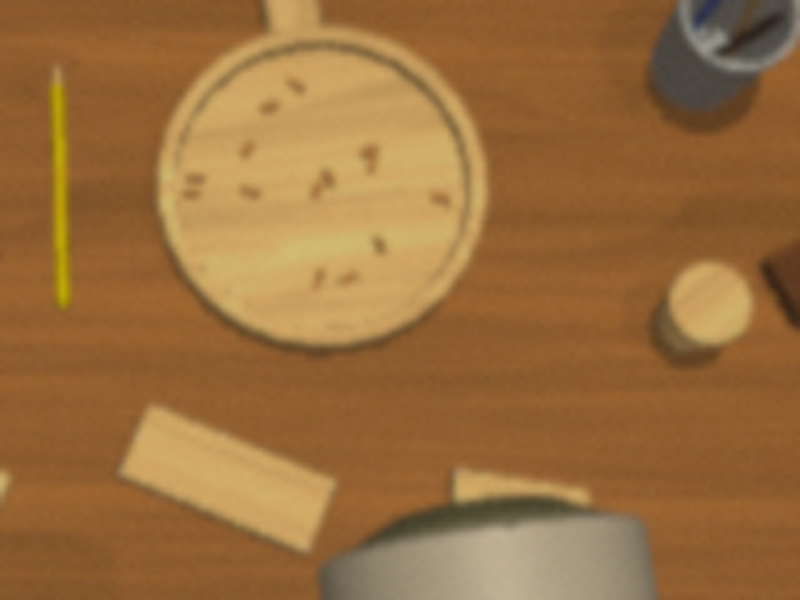

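```bash
python3 - <<'E'
from h import *
np.set_printoptions(precision=4,suppress=True)
def c(pts,ox,oy): return (np.array(pts)+.5)/5-.5+[ox,oy]
def fit(P,name):
    P=np.array(P); ctr=P.mean(0)
    (cx,cy),(w,h),a=cv2.minAreaRect((P*1000).astype(np.float32))
    # long axis
    e=[(P[(i+1)%4]-P[i]) for i in range(4)]
    L=[np.linalg.norm(v) for v in e]
    i=0 if L[0]+L[2]>L[1]+L[3] else 1
    v=e[i]-e[(i+2)%4]
    print(name,ctr,'sides',np.array(L)*1000,'long axis ang',np.degrees(np.arctan2(v[1],v[0]))%180)
# scene top-face corners
fit(ray('scene',c([(52,213),(207,217),(195,290),(38,287)],190,165),.018),'short S')
fit(ray('scene',c([(366,195),(582,240),(556,312),(333,262)],190,165),.018),'long S')
fit(ray('scene',c([(370,15),(555,42),(547,113),(360,83)],335,185),.018),'holed S')
a=cv2.imread('pics/scene0.png')
cv2.imwrite('pics/c5.png',cv2.resize(a[180:240,310:390],None,fx=10,fy=10,interpolation=2))
# top
fit(ray('top',c([(153,404),(336,481),(309,553),(118,473)],310,95),.018),'long T')
fit(ray('top',c([(560,407),(712,476),(684,548),(527,477)],170,95),.018),'mid T')
print('short T corners',ray('top',c([(455,468),(590,490)],310,95),.018))
T=ray('top',c([(314,132),(666,77),(693,262),(342,313)],170,95),.008)
S=ray('scene',c([(450,247),(558,433),(128,552),(45,340)],335,185),.008)
fit(T,'tray T');fit(S,'tray S')
print('ring T',ray('top',c([(618,174)],170,95),.022),'S',ray('scene',c([(163,417)],335,185),.022))
# knob ball
print('head T',ray('top',c([(62,347)],170,95),.052),'foot S',ray('scene',c([(718,172)],335,185),.008),'foot T',ray('top',c([(84,360)],170,95),.008),'head S',ray('scene',c([(740,123)],335,185),.048))
E
```

```text
short S [ 0.4138 -0.2944] sides [87.1731 52.0368 85.5956 52.8768] long axis ang 82.05285401635639
long S [ 0.4343 -0.1103] sides [127.2374  52.2367 128.5247  50.7739] long axis ang 68.33636230860671
holed S [0.4138 0.3085] sides [107.2423  56.4067 105.4089  54.7872] long axis ang 71.825515889552
long T [ 0.4327 -0.1117] sides [126.883   49.6824 131.7492  50.2055] long axis ang 68.25848177626725
mid T [0.4285 0.0851] sides [107.3919  49.5779 110.3429  49.8393] long axis ang 66.81177478620128
short T corners [[ 0.4424 -0.2562]
 [ 0.4302 -0.3425]]
tray T [0.6147 0.1682] sides [234.1314 126.5912 230.3929 123.5492] long axis ang 100.24674201484895
tray S [0.6146 0.1686] sides [122.1502 232.0375 128.0084 230.25  ] long axis ang 99.58979245341305
ring T [[0.6267 0.093 ]] S [[0.6323 0.0935]]
head T [[0.4973 0.4355]] foot S [[0.501  0.4354]] foot T [[0.4984 0.4355]] head S [[0.4989 0.4366]]
```

View pics/c5.png

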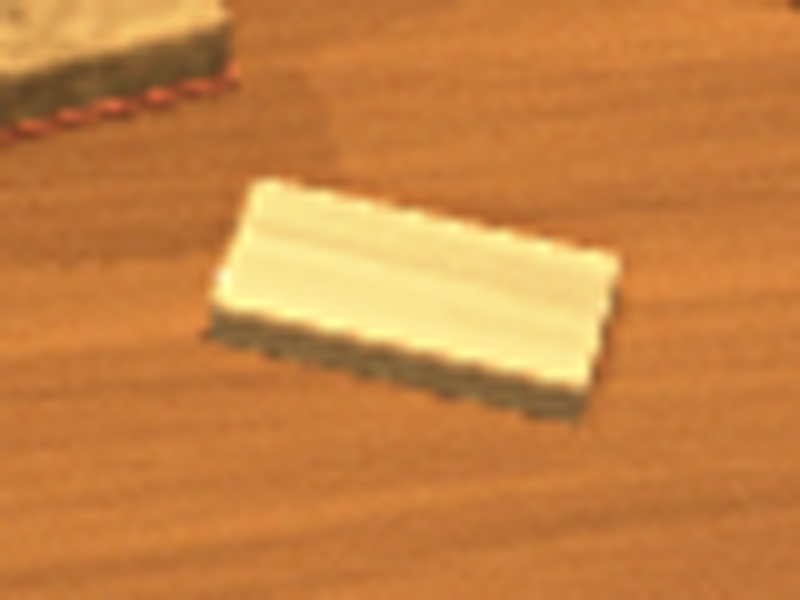

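Scene picture: the plain boards are at (282,216) for the longest, (351,210) for the middle and (214,216) for the shortest. The ball knob is at (481,214), and the tray at (395,265) has its fences at (435,250).

Things that could be mistaken for the targets:
- **Long board:** purple look-alikes at (173,187) and (406,145), the other plain boards, the holed board at (426,199) and the brush at (317,182).
- **Ball knob:** the flat knob at (163,254).

The crops confirm my choice: the pale 130 mm board at (282,216), and the rounded, narrow-headed knob at (481,214).

```bash
cat >> h.py <<'E'
from scipy.spatial.transform import Rotation as Ro
TC=np.array([.6147,.1684]); TY=9.9
def tray(x,y):
    a=np.radians(TY); return TC+np.array([[np.cos(a),-np.sin(a)],[np.sin(a),np.cos(a)]])@np.array([x,y])/1000
def down(yaw):
    a=np.radians(yaw);c,s=np.cos(a),np.sin(a); return np.array([[c,s,0],[s,-c,0],[0,0,-1]])
def plan(*wps):
    o=env.observe(); P,R=o['position'],o['tool_rot']; p0=P;y0=R
    print('t %.2f'%o['time_s'],'pos',P.round(4),'yaw %.2f'%np.degrees(np.arctan2(R[1,0],R[0,0])),'F',o['ft_force'].round(1),'w',round(o['grip_width'],4),'q',o['q'].round(0))
    for (x,y,z,yaw) in wps:
        X=np.array([x,y,z]);Rt=down(yaw)
        d=R.T@(X-P)/.75; r=Ro.from_matrix(R.T@Rt).as_rotvec()/np.pi
        n=max(np.linalg.norm(X-p0)/.0417,np.degrees(Ro.from_matrix(y0.T@Rt).magnitude())/7.16)
        print(np.r_[d,r].round(4).tolist(),'rows %.1f'%n); p0=X;y0=Rt
E
python3 - <<'E'
from h import *
p=ray('scene',(np.array([(262,178),(622,257),(588,385),(212,303)])+.5)/10-.5+[310,180],.018);print(p.mean(0))
v=p[1]-p[0]+p[2]-p[3];print(np.degrees(np.arctan2(v[1],v[0])))
print(tray(-3,35))
plan((.4335,-.111,.12,68.3),(.4335,-.111,.001,68.3))
E
```

```text
[0.429018   0.08776718]
67.52382810360729
[0.60572715 0.20236304]
t 0.10 pos [ 0.1962 -0.5136  0.2308] yaw 20.90 F [-0.5 -0.4  0.8] w 0.0852 q [-81.  22.  74.   0.  84. -12.]
[0.4871, -0.3884, 0.1483, -0.0003, -0.0002, -0.2633] rows 11.5
[0.487, -0.3882, 0.307, -0.0003, -0.0002, -0.2633] rows 2.9
```

Emit:
jog_arm:
  deltas: [0.487,-0.388,0.148,0,0,-0.263,-1,0.487,-0.388,0.148,0,0,-0.263,-1,0.487,-0.388,0.148,0,0,-0.263,-1,0.487,-0.388,0.148,0,0,-0.263,-1,0.487,-0.388,0.148,0,0,-0.263,-1,0.487,-0.388,0.148,0,0,-0.263,-1,0.487,-0.388,0.148,0,0,-0.263,-1,0.487,-0.388,0.148,0,0,-0.263,-1,0.487,-0.388,0.148,0,0,-0.263,-1,0.487,-0.388,0.148,0,0,-0.263,-1,0.487,-0.388,0.148,0,0,-0.263,-1,0.487,-0.388,0.148,0,0,-0.263,-1]

```text
time_s: 1.1
position: [0.4342, -0.1081, 0.1193]
tool_rot: [[0.369, 0.93, -0.001], [0.93, -0.369, 0.001], [0.001, -0.002, -1.0]]
ft_force: [-0.7, -0.7, -0.0]
grip_width: 0.0853
```

```bash
python3 - <<'E'
from h import *
plan((.4335,-.111,.002,68.3))
a=eyes.get_image('scene');b=eyes.get_image('top')
cv2.imwrite('pics/d1.png',cv2.resize(a[120:260,180:380],None,fx=4,fy=4)[:,:,::-1])
cv2.imwrite('pics/d2.png',cv2.resize(b[140:260,330:490],None,fx=5,fy=5,interpolation=2)[:,:,::-1])
E
```

```text
t 1.10 pos [ 0.4342 -0.1081  0.1193] yaw 68.37 F [-0.7 -0.7 -0. ] w 0.0853 q [-29.  19. 100.   0.  61.  -8.]
[-0.0041, 0.0008, 0.1564, -0.0005, -0.0003, 0.0004] rows 2.8
```

View pics/d1.png

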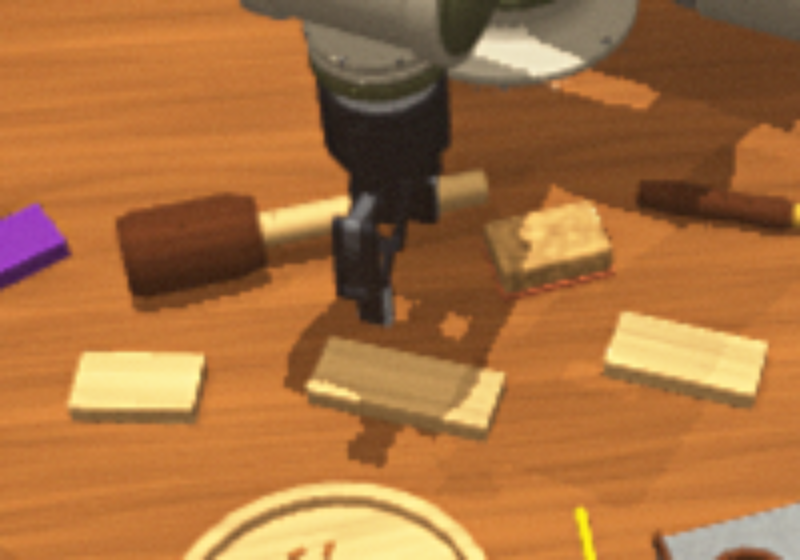

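View pics/d2.png

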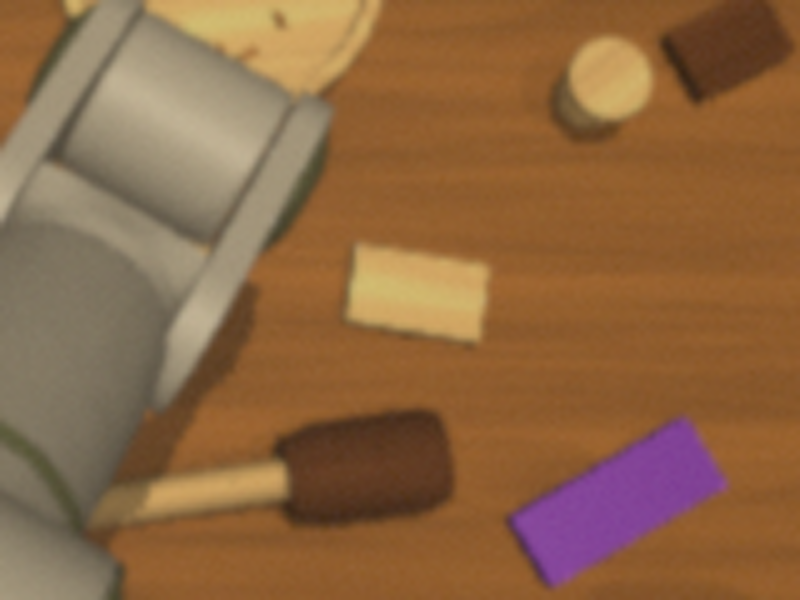

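Emit:
jog_arm:
  deltas: [0,0,0.1,0,0,0,-1,0,0,0.1,0,0,0,-1,0,0,0.1,0,0,0,-1,0,0,0.1,0,0,0,-1]

```text
time_s: 1.53
position: [0.433, -0.112, 0.0451]
tool_rot: [[0.371, 0.928, -0.003], [0.928, -0.371, 0.001], [0.0, -0.003, -1.0]]
ft_force: [-0.3, 0.6, 0.3]
grip_width: 0.0857
```

```bash
python3 - <<'E'
from h import *
plan((.4335,-.111,.002,68.3))
def c(pts,ox,oy): return (np.array(pts)+.5)/5-.5+[ox,oy]
p=ray('top',c([(355,241),(490,265),(480,343),(345,322)],330,140),.018);print('short T',p.mean(0)); v=p[0]-p[1]+p[3]-p[2];print(np.degrees(np.arctan2(v[1],v[0])))
a=eyes.get_image('scene')
cv2.imwrite('pics/d3.png',cv2.resize(a[150:250,220:350],None,fx=6,fy=6)[:,:,::-1])
E
```

```text
t 1.53 pos [ 0.433  -0.112   0.0451] yaw 68.19 F [-0.3  0.6  0.3] w 0.0857 q [-30.  26. 105.  -0.  49.  -8.]
[0.0015, 0.0003, 0.0575, -0.001, -0.0001, -0.0006] rows 1.0
short T [ 0.41127784 -0.29605417]
81.76647258675048
```

View pics/d3.png

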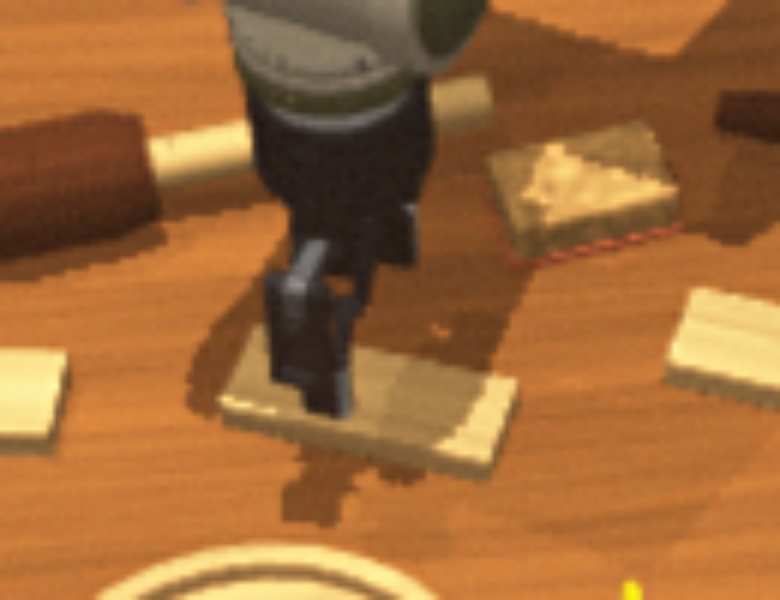

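Emit:
jog_arm:
  deltas: [0.001,0,0.0575,0,0,0,-1,0.001,0,0.0575,0,0,0,-1,0.001,0,0.0575,0,0,0,1,0.001,0,0.0575,0,0,0,1,0.001,0,0.0575,0,0,0,1,0.001,0,0.0575,0,0,0,1,0.001,0,0.0575,0,0,0,1,0.001,0,0.0575,0,0,0,1,0.001,0,0.0575,0,0,0,1]
  grip_force: 40

```text
time_s: 2.33
position: [0.4347, -0.1115, 0.0045]
tool_rot: [[0.371, 0.929, 0.003], [0.929, -0.371, -0.002], [-0.001, 0.004, -1.0]]
ft_force: [-1.5, -0.0, 8.9]
grip_width: 0.0489
```

```bash
python3 - <<'E'
from h import *
q=tray(-3-8,35-10)
plan((.4335,-.111,.15,68.3),(*q,.15,99.9))
E
```

```text
t 2.33 pos [ 0.4347 -0.1115  0.0045] yaw 68.25 F [-1.5 -0.   8.9] w 0.0489 q [-30.  31. 107.  -0.  42.  -8.]
[-0.0001, -0.001, -0.194, 0.0012, 0.0002, -0.0003] rows 3.5
[0.4561, 0.0554, -0.1941, 0.0011, 0.0006, -0.1758] rows 8.3
```

Emit:
jog_arm:
  deltas: [0,0,-0.1,0,0,0,1,0,0,-0.197,0,0,0,1,0,0,-0.197,0,0,0,1,0,0,-0.197,0,0,0,1,0.456,0.056,-0.197,0,0,-0.176,1,0.456,0.056,-0.197,0,0,-0.176,1,0.456,0.056,-0.197,0,0,-0.176,1,0.456,0.056,-0.197,0,0,-0.176,1,0.456,0.056,-0.197,0,0,-0.176,1,0.456,0.056,-0.197,0,0,-0.176,1,0.456,0.056,-0.197,0,0,-0.176,1,0.456,0.056,-0.197,0,0,-0.176,1]

```text
time_s: 3.33
position: [0.5946, 0.1835, 0.1521]
tool_rot: [[-0.173, 0.985, 0.002], [0.985, 0.173, 0.0], [-0.0, 0.002, -1.0]]
ft_force: [0.9, -1.3, -0.3]
grip_width: 0.0488
```

Emit:
jog_arm:
  deltas: [0,0,0,0,0,0,1,0,0,0,0,0,0,1,0,0,0,0,0,0,1]

```text
time_s: 3.58
position: [0.5939, 0.1811, 0.1511]
tool_rot: [[-0.173, 0.985, 0.001], [0.985, 0.173, -0.0], [-0.0, 0.001, -1.0]]
ft_force: [-0.7, -1.2, -1.8]
grip_width: 0.0488
```

```bash
python3 - <<'E'
from h import *
q=tray(-3-8,35-10)
plan((*q,.15,99.9),(*q,.05,99.9))
for n in('scene','top'):
    a=eyes.get_image(n)
    r=a[150:290,300:480] if n=='scene' else a[80:220,190:370]
    cv2.imwrite(f'pics/e_{n}.png',cv2.resize(r,None,fx=4,fy=4)[:,:,::-1])
E
```

```text
t 3.58 pos [0.5939 0.1811 0.1511] yaw 99.94 F [-0.7 -1.2 -1.8] w 0.0488 q [ 6. 32. 70. -0. 78. -4.]
[0.0119, 0.0098, 0.0015, 0.0003, 0.0001, 0.0002] rows 0.3
[0.0119, 0.0097, 0.1348, 0.0003, 0.0001, 0.0002] rows 2.4
```

View pics/e_scene.png

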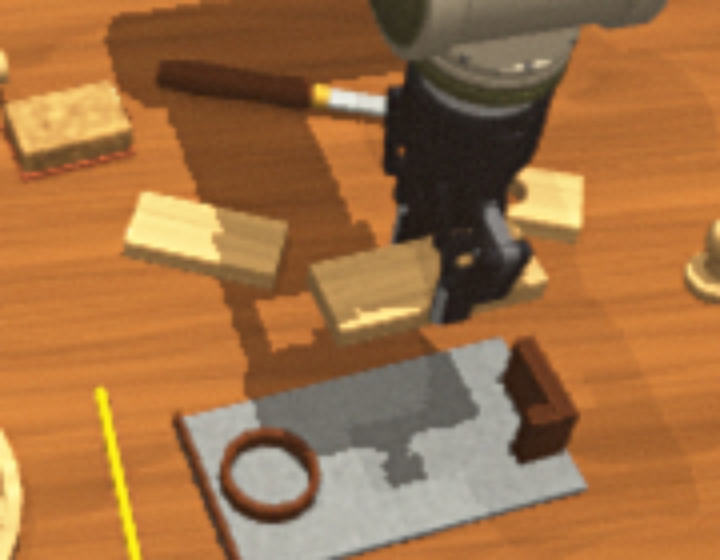

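View pics/e_top.png

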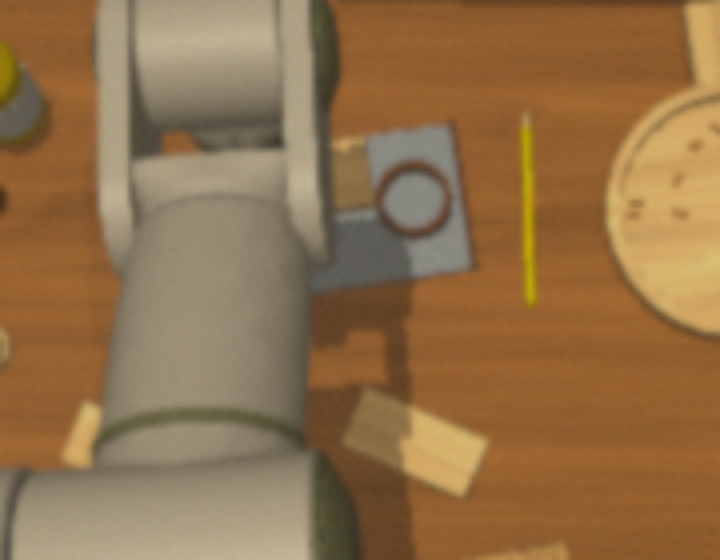

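Emit:
jog_arm:
  deltas: [0.012,0.01,0.0015,0,0,0,1,0.012,0.01,0.135,0,0,0,1,0.012,0.01,0.135,0,0,0,1,0.012,0.01,0.135,0,0,0,1,0.012,0.01,0.17,0,0,0,1,0.012,0.01,0.175,0,0,0,1,0.012,0.01,0.179,0,0,0,1,0.012,0.01,0.179,0,0,0,1,0.012,0.01,0.179,0,0,0,1]

```text
time_s: 4.43
position: [0.6009, 0.1912, 0.0175]
tool_rot: [[-0.172, 0.985, 0.003], [0.985, 0.172, 0.0], [-0.0, 0.003, -1.0]]
ft_force: [-1.2, -0.6, -1.0]
grip_width: 0.0487
```

```bash
python3 - <<'E'
from h import *
q=tray(-3-8,35-10)
plan((*q,.0125,99.9),(*tray(-11,35),.0125,99.9))
for n in('scene','top'):
    a=eyes.get_image(n)
    r=a[150:290,300:480] if n=='scene' else a[80:220,190:370]
    cv2.imwrite(f'pics/f_{n}.png',cv2.resize(r,None,fx=4,fy=4)[:,:,::-1])
E
```

```text
t 4.43 pos [0.6009 0.1912 0.0175] yaw 99.89 F [-1.2 -0.6 -1. ] w 0.0487 q [ 7. 42. 76. -0. 62. -3.]
[0.0003, -0.0018, 0.0067, 0.0008, 0.0, -0.0] rows 0.1
[0.0136, -0.0018, 0.0067, 0.0008, 0.0, -0.0] rows 0.2
```

View pics/f_scene.png

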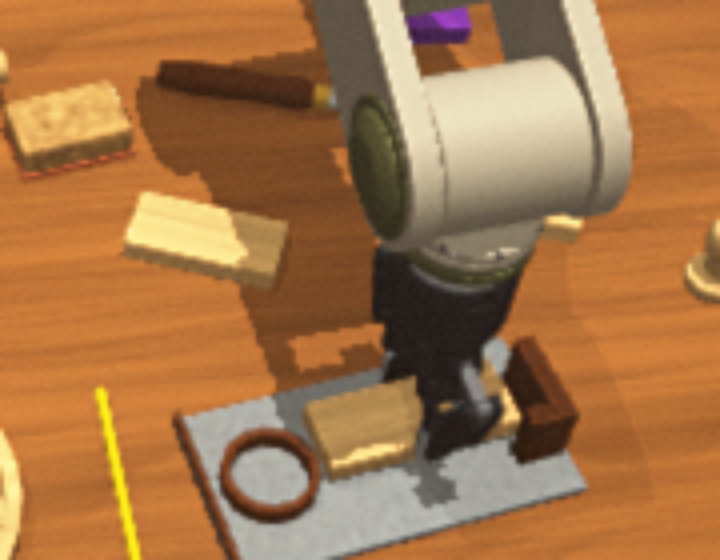

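Emit:
jog_arm:
  deltas: [0,0,0.004,0,0,0,1,0.007,0,0.004,0,0,0,1,0.01,0,0.004,0,0,0,1,0.012,0,0.004,0,0,0,1,0.0135,0,0.004,0,0,0,1,0.0135,0,0.004,0,0,0,1]

```text
time_s: 5.03
position: [0.5985, 0.2008, 0.0128]
tool_rot: [[-0.173, 0.985, 0.0], [0.985, 0.173, -0.002], [-0.002, -0.0, -1.0]]
ft_force: [0.5, -3.7, -0.7]
grip_width: 0.0485
```

```bash
cat >> h.py <<'E'
def st():
    o=env.observe();a=np.radians(TY);R=np.array([[np.cos(a),-np.sin(a)],[np.sin(a),np.cos(a)]])
    print('t %.2f tray xy mm'%o['time_s'],((o['position'][:2]-TC)@R*1000).round(1),'z',(o['position'][2]*1000).round(1),'F tray',(o['ft_force'][:2]@R).round(1),o['ft_force'][2].round(1),'w',round(o['grip_width']*1000,1),'M',o['wrist_torque'].round(2),'yaw %.2f'%np.degrees(np.arctan2(o['tool_rot'][1,0],o['tool_rot'][0,0])))
E
python3 -c "
from h import *
st()"
```

```text
t 5.03 tray xy mm [-10.4  34.7] z 12.8 F tray [-0.1 -3.7] -0.7 w 48.5 M [-0.71 -0.05  0.15] yaw 99.96
```

Emit:
jog_arm:
  deltas: [0.002,0,0,0,0,0,1,0.004,0,0,0,0,0,1,0.004,0,0,0,0,0,1]

```text
time_s: 5.28
position: [0.5986, 0.201, 0.0129]
tool_rot: [[-0.173, 0.985, 0.001], [0.985, 0.173, -0.006], [-0.006, -0.0, -1.0]]
ft_force: [1.1, -18.7, 1.8]
grip_width: 0.0493
```

```bash
python3 -c "
from h import *
st()"
```

```text
t 5.28 tray xy mm [-10.3  34.9] z 12.9 F tray [ -2.2 -18.6] 1.8 w 49.3 M [-3.02 -0.15  0.38] yaw 99.97
```

Emit:
jog_arm:
  deltas: [-0.002,0.003,0,0,0,0,1,-0.002,0.006,0,0,0,0,1,-0.002,0.008,0,0,0,0,1,-0.002,0.009,0,0,0,0,1,-0.002,0.01,0,0,0,0,1,-0.002,0.01,0,0,0,0,1]

```text
time_s: 5.78
position: [0.6036, 0.2019, 0.0127]
tool_rot: [[-0.174, 0.985, -0.005], [0.985, 0.174, -0.005], [-0.004, -0.006, -1.0]]
ft_force: [-9.7, -12.6, 6.9]
grip_width: 0.0485
```

```bash
python3 -c "
from h import *
st()"
```

```text
t 5.78 tray xy mm [-5.1 34.9] z 12.7 F tray [-11.7 -10.8] 6.9 w 48.5 M [-2.15  1.4   0.64] yaw 100.01
```

Emit:
jog_arm:
  deltas: [-0.002,0,0,0,0,0,-0.5,-0.002,0,0,0,0,0,-0.5,-0.002,0,0,0,0,0,-0.5,-0.002,0,0,0,0,0,-0.6]

```text
time_s: 6.12
position: [0.6059, 0.203, 0.0127]
tool_rot: [[-0.172, 0.985, 0.0], [0.985, 0.172, 0.0], [0.0, 0.001, -1.0]]
ft_force: [-0.4, 0.2, 1.1]
grip_width: 0.0682
```

```bash
python3 -c "
from h import *
st()
plan((*tray(-5,35),.11,99.9),(.4288,.0864,.11,67.2),(.4288,.0864,.003,67.2))
a=eyes.get_image('scene')[200:300,330:480]
cv2.imwrite('pics/g.png',cv2.resize(a,None,fx=5,fy=5,interpolation=2)[:,:,::-1])"
```

```text
t 6.12 tray xy mm [-2.7 35.6] z 12.7 F tray [-0.3  0.3] 1.1 w 68.2 M [ 0.01 -0.01 -0.01] yaw 99.93
t 6.12 pos [0.6059 0.203  0.0127] yaw 99.93 F [-0.4  0.2  1.1] w 0.0682 q [ 8. 43. 75.  0. 62. -2.]
[-0.0008, -0.003, -0.1297, 0.0002, -0.0001, 0.0002] rows 2.3
[-0.1125, -0.2593, -0.1298, 0.0001, -0.0001, 0.1818] rows 5.0
[-0.1125, -0.2594, 0.0128, 0.0001, -0.0001, 0.1818] rows 2.6
```

View pics/g.png

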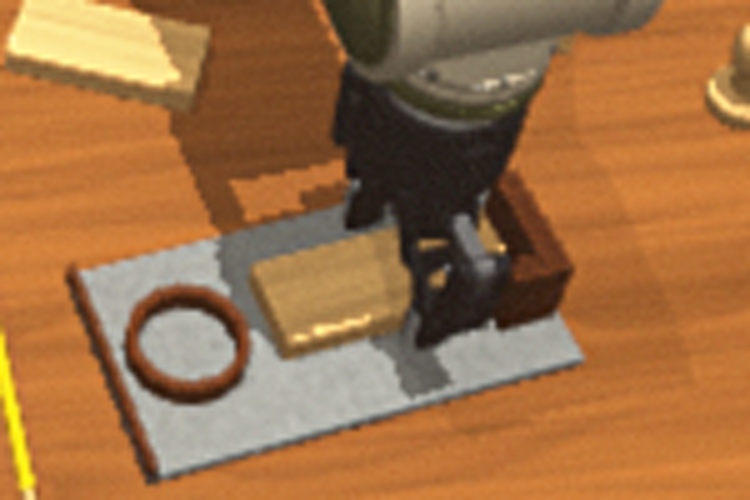

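Emit:
jog_arm:
  deltas: [-0.001,-0.001,-0.05,0,0,0,-1,-0.001,-0.001,-0.13,0,0,0,-1,-0.001,-0.001,-0.13,0,0,0,-1,-0.113,-0.259,-0.13,0,0,0.182,-1,-0.113,-0.259,-0.13,0,0,0.182,-1,-0.113,-0.259,-0.13,0,0,0.182,-1,-0.113,-0.259,-0.13,0,0,0.182,-1,-0.113,-0.259,-0.13,0,0,0.182,-1,-0.113,-0.259,-0.13,0,0,0.182,-1,-0.113,-0.259,-0.13,0,0,0.182,-1]

```text
time_s: 7.0
position: [0.4277, 0.0852, 0.1106]
tool_rot: [[0.389, 0.921, 0.0], [0.921, -0.389, 0.0], [0.0, -0.0, -1.0]]
ft_force: [0.5, 0.1, 1.0]
grip_width: 0.0856
```

```bash
python3 -c "
from h import *
st()
plan((.4288,.0864,.003,67.2))
a=eyes.get_image('scene')[200:300,330:480]
cv2.imwrite('pics/g2.png',cv2.resize(a,None,fx=5,fy=5,interpolation=2)[:,:,::-1])
a=eyes.get_image('top')[95:195,210:360]
cv2.imwrite('pics/g3.png',cv2.resize(a,None,fx=5,fy=5,interpolation=2)[:,:,::-1])"
```

```text
t 7.00 tray xy mm [-198.5  -49.8] z 110.6 F tray [ 0.5 -0. ] 1.0 w 85.6 M [ 0.04  0.01 -0.01] yaw 67.08
t 7.00 pos [0.4277 0.0852 0.1106] yaw 67.08 F [0.5 0.1 1. ] w 0.0856 q [ -4.  19. 102.   0.  59.  19.]
[0.002, 0.0007, 0.1435, -0.0, -0.0, -0.0007] rows 2.6
```

View pics/g2.png

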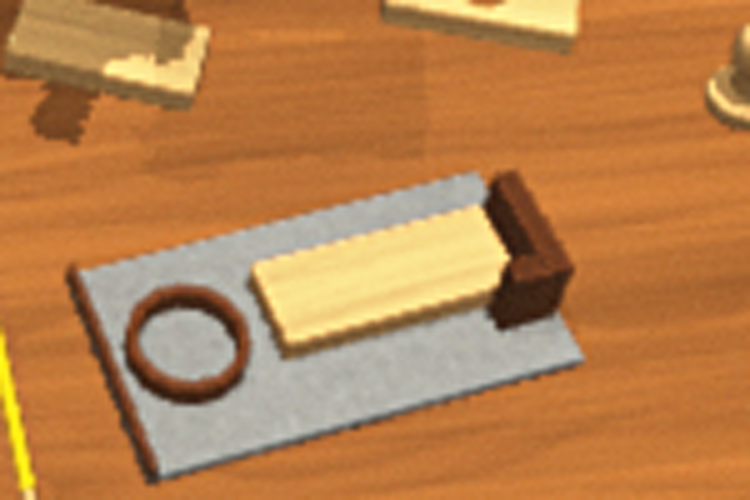

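View pics/g3.png

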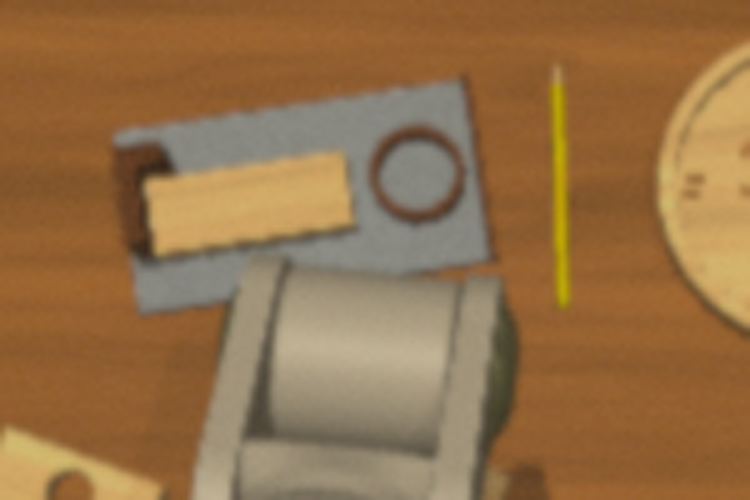

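```bash
python3 - <<'E'
from h import *
def c(pts,ox,oy): return (np.array(pts)+.5)/5-.5+[ox,oy]
a=np.radians(TY);R=np.array([[np.cos(a),-np.sin(a)],[np.sin(a),np.cos(a)]])
f=lambda n,p,o,z: ((ray(n,c(p,*o),z)-TC)@R*1000).round(1).tolist()
print('T board',f('top',[(143,178),(345,150),(355,227),(152,257)],(210,95),.026))
print('T tray',f('top',[(113,130),(465,77),(493,262),(142,313)],(210,95),.008))
print('S board',f('scene',[(250,265),(283,347),(485,207)],(330,200),.026))
print('S front edge pts',f('scene',[(283,347),(495,295)],(330,200),.026))
print('S tray',f('scene',[(80,272),(155,478),(583,358),(475,172)],(330,200),.008))
print((proj('scene',[[*tray(x,y),z] for x,y,z in [(22,82,.054),(22,82,.008),(22,82,.026),(36,82,.008),(36,82,.054)]])-[330,200])*5)
E
```

```text
T board [[21.3, 99.7], [20.5, -31.9], [-31.3, -31.4], [-31.6, 100.4]]
T tray [[62.4, 118.0], [64.0, -115.9], [-62.6, -116.1], [-62.5, 114.2]]
S board [[-27.5, -31.2], [22.7, -33.6], [-27.0, 100.9]]
S front edge pts [[22.7, -33.6], [24.4, 81.6]]
S tray [[-59.1, -111.4], [64.1, -115.0], [61.6, 116.3], [-60.5, 115.2]]
[[502.95240481 257.6996424 ]
 [484.68781894 308.42077696]
 [491.6941745  288.96398195]
 [496.82294244 330.73898634]
 [515.64463173 280.33382449]]
```

Emit:
jog_arm:
  deltas: [0.002,0.001,0.05,0,0,0,-1,0.002,0.001,0.1,0,0,0,-1,0.002,0.001,0.142,0,0,0,-1,0.002,0.001,0.142,0,0,0,-1,0.002,0.001,0.142,0,0,0,1,0.002,0.001,0.142,0,0,0,1,0.002,0.001,0.142,0,0,0,1,0.002,0.001,0.142,0,0,0,1,0.002,0.001,0.142,0,0,0,1,0.002,0.001,0.142,0,0,0,1,0.002,0.001,0.142,0,0,0,1]
  grip_force: 40

```text
time_s: 8.02
position: [0.4316, 0.087, 0.0056]
tool_rot: [[0.388, 0.922, 0.004], [0.922, -0.388, -0.0], [0.002, 0.004, -1.0]]
ft_force: [0.9, 1.6, 7.3]
grip_width: 0.0485
```

```bash
sed -i 's/^TC=.*/TC=np.array([.6127,.1681]); TY=9.9/' h.py; python3 -c "
from h import *
st()
plan((.4288,.0864,.12,67.2),(*tray(-11,36),.12,99.9),(*tray(-11,36),.05,99.9))
"
```

```text
t 8.02 tray xy mm [-192.4  -48.8] z 5.6 F tray [1.1 1.4] 7.3 w 48.5 M [0.28 0.13 0.06] yaw 67.17
t 8.02 pos [0.4316 0.087  0.0056] yaw 67.17 F [0.9 1.6 7.3] w 0.0485 q [ -4.  30. 109.   0.  41.  19.]
[-0.0019, -0.0025, -0.1526, 0.0013, -0.0005, -0.0002] rows 2.7
[0.2261, 0.1429, -0.1516, 0.0014, -0.0001, -0.1818] rows 4.9
[0.2259, 0.1426, -0.0583, 0.0014, -0.0001, -0.1818] rows 1.7
```

Emit:
jog_arm:
  deltas: [-0.001,-0.001,-0.05,0,0,0,1,-0.001,-0.001,-0.152,0,0,0,1,-0.001,-0.001,-0.152,0,0,0,1,0.226,0.143,-0.152,0,0,-0.182,1,0.226,0.143,-0.152,0,0,-0.182,1,0.226,0.143,-0.152,0,0,-0.182,1,0.226,0.143,-0.152,0,0,-0.182,1,0.226,0.143,-0.152,0,0,-0.182,1,0.226,0.143,-0.152,0,0,-0.182,1,0.226,0.143,-0.06,0,0,-0.182,1,0.226,0.143,-0.06,0,0,-0.182,1,0.226,0.143,-0.06,0,0,-0.182,1]

```text
time_s: 9.02
position: [0.5921, 0.2011, 0.0447]
tool_rot: [[-0.172, 0.985, -0.008], [0.985, 0.172, -0.001], [0.0, -0.008, -1.0]]
ft_force: [0.1, 1.0, -0.7]
grip_width: 0.0488
```

```bash
python3 -c "
from h import *
st()
plan((*tray(-11,36),.033,99.9),(*tray(-11,46),.033,99.9))
"
```

```text
t 9.02 tray xy mm [-14.6  36. ] z 44.7 F tray [0.3 0.9] -0.7 w 48.8 M [ 0.01  0.01 -0.01] yaw 99.91
t 9.02 pos [0.5921 0.2011 0.0447] yaw 99.91 F [ 0.1  1.  -0.7] w 0.0488 q [ 8. 40. 75. -0. 65. -2.]
[-0.0, 0.005, 0.0156, -0.0027, -0.0001, 0.0001] rows 0.3
[0.0133, 0.005, 0.0156, -0.0027, -0.0001, 0.0001] rows 0.2
```

Emit:
jog_arm:
  deltas: [0,0.004,0.008,0,0,0,1,0,0.004,0.008,0,0,0,1,0,0.004,0.008,0,0,0,1]

```text
time_s: 9.27
position: [0.5989, 0.202, 0.0449]
tool_rot: [[-0.172, 0.985, 0.003], [0.985, 0.172, 0.0], [-0.0, 0.003, -1.0]]
ft_force: [0.3, 0.3, -0.2]
grip_width: 0.0487
```

```bash
python3 -c "
from h import *
st()
plan((*tray(-11,36),.0335,99.9),(*tray(-11,46),.0335,99.9))
a=eyes.get_image('scene')[180:300,330:480]
cv2.imwrite('pics/i.png',cv2.resize(a,None,fx=5,fy=5,interpolation=2)[:,:,::-1])
"
```

```text
t 9.27 tray xy mm [-7.7 35.8] z 44.9 F tray [0.4 0.2] -0.2 w 48.7 M [-0.04 -0.04  0.03] yaw 99.91
t 9.27 pos [0.5989 0.202  0.0449] yaw 99.91 F [ 0.3  0.3 -0.2] w 0.0487 q [ 8. 40. 75.  0. 65. -2.]
[0.0003, -0.0044, 0.0152, 0.0011, 0.0, 0.0001] rows 0.3
[0.0137, -0.0044, 0.0152, 0.0011, 0.0, 0.0001] rows 0.2
```

View pics/i.png

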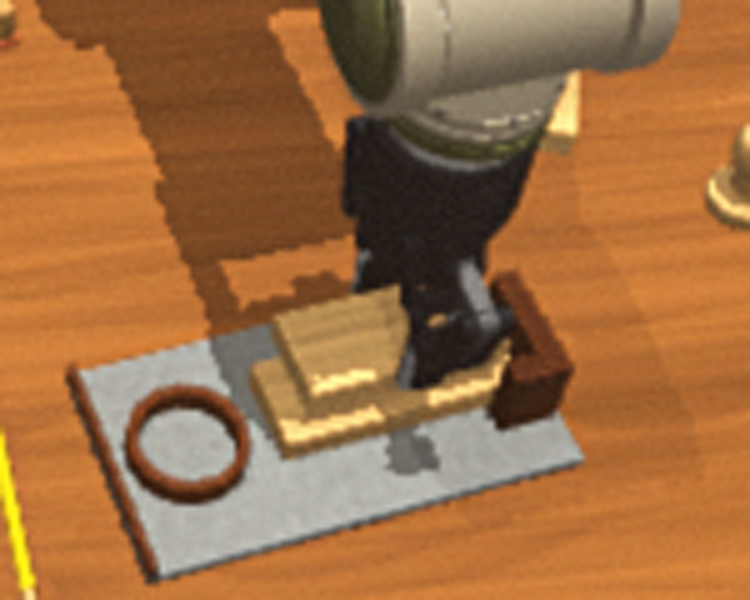

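Emit:
jog_arm:
  deltas: [0,-0.003,0.01,0,0,0,1,0,-0.003,0.014,0,0,0,1,0.006,-0.003,0.015,0,0,0,1,0.01,-0.003,0.015,0,0,0,1,0.012,-0.003,0.015,0,0,0,1,0.014,-0.003,0.015,0,0,0,1,0.016,-0.003,0.015,0,0,0,1,0.016,-0.003,0.015,0,0,0,1]

```text
time_s: 9.98
position: [0.594, 0.2124, 0.0317]
tool_rot: [[-0.173, 0.985, 0.001], [0.985, 0.173, -0.002], [-0.002, 0.0, -1.0]]
ft_force: [0.1, -7.2, 3.7]
grip_width: 0.0487
```

```bash
python3 -c "
from h import *
st()
"
```

```text
t 9.98 tray xy mm [-10.8  46.9] z 31.7 F tray [-1.2 -7.1] 3.7 w 48.7 M [-1.11 -0.23  0.17] yaw 99.95
```

Emit:
jog_arm:
  deltas: [0.003,0,0,0,0,0,1,0.003,0,0,0,0,0,1,0.001,0.004,0,0,0,0,1,0.001,0.007,0,0,0,0,1,0.001,0.009,0,0,0,0,1,0.001,0.0105,0,0,0,0,1,0.001,0.012,0,0,0,0,1,0.001,0.012,0,0,0,0,1]

```text
time_s: 10.65
position: [0.6003, 0.2136, 0.0318]
tool_rot: [[-0.174, 0.985, -0.006], [0.985, 0.174, -0.005], [-0.003, -0.006, -1.0]]
ft_force: [-10.4, -13.4, 11.0]
grip_width: 0.0485
```

```bash
python3 -c "
from h import *
st()
"
```

```text
t 10.65 tray xy mm [-4.4 47. ] z 31.8 F tray [-12.5 -11.4] 11.0 w 48.5 M [-2.05  1.7   0.44] yaw 99.99
```

Emit:
jog_arm:
  deltas: [-0.002,0.001,-0.002,0,0,0,1,-0.002,0.002,-0.002,0,0,0,1,-0.002,0.004,-0.002,0,0,0,1,-0.002,0.004,-0.002,0,0,0,1]

```text
time_s: 10.98
position: [0.6033, 0.2141, 0.0323]
tool_rot: [[-0.174, 0.985, -0.006], [0.985, 0.174, -0.002], [-0.001, -0.007, -1.0]]
ft_force: [-8.8, -6.6, 4.1]
grip_width: 0.0486
```

```bash
python3 -c "
from h import *
st()
"
```

```text
t 10.98 tray xy mm [-1.4 46.9] z 32.3 F tray [-9.8 -5. ] 4.1 w 48.6 M [-0.95  1.45  0.57] yaw 100.00
```

Emit:
jog_arm:
  deltas: [0,0.002,-0.001,0,0,0,1,0,0.004,-0.001,0,0,0,1,0,0.004,-0.001,0,0,0,1]

```text
time_s: 11.23
position: [0.6035, 0.2141, 0.0324]
tool_rot: [[-0.174, 0.985, -0.014], [0.985, 0.174, -0.004], [-0.002, -0.014, -1.0]]
ft_force: [-19.1, -10.2, 8.9]
grip_width: 0.0487
```

```bash
python3 -c "
from h import *
st()
"
```

```text
t 11.23 tray xy mm [-1.2 46.9] z 32.4 F tray [-20.6  -6.8] 8.9 w 48.7 M [-1.44  3.15  0.71] yaw 100.05
```

Emit:
jog_arm:
  deltas: [0,-0.006,0,0,0,0,-0.5,0,-0.006,0,0,0,0,-0.5,0,-0.006,0,0,0,0,-0.5,0,-0.006,0,0,0,0,-0.6,0,-0.006,-0.05,0,0,0,-0.6,0,-0.006,-0.12,0,0,0,-1,0,-0.006,-0.12,0,0,0,-1]

```text
time_s: 11.82
position: [0.6066, 0.2151, 0.13]
tool_rot: [[-0.172, 0.985, 0.01], [0.985, 0.172, 0.002], [0.0, 0.01, -1.0]]
ft_force: [0.3, 0.0, 1.1]
grip_width: 0.0855
```

```bash
sed -i 's/^TC=.*/TC=np.array([.6147,.1684]); TY=9.9/' h.py; python3 -c "
from h import *
st()
plan((.4126,-.2952,.15,81.9),(.4126,-.2952,.004,81.9))
"
```

```text
t 11.82 tray xy mm [ 0.1 47.4] z 130.0 F tray [ 0.3 -0. ] 1.1 w 85.5 M [ 0.06 -0.01 -0.04] yaw 99.93
t 11.82 pos [0.6066 0.2151 0.13  ] yaw 99.93 F [0.3 0.  1.1] w 0.0855 q [ 9. 35. 68.  0. 76. -1.]
[-0.6256, -0.3718, -0.0304, 0.0032, -0.0005, 0.1002] rows 13.1
[-0.6256, -0.3738, 0.1642, 0.0032, -0.0005, 0.1002] rows 3.5
```

Emit:
jog_arm:
  deltas: [-0.625,-0.372,-0.02,0,0,0.1,-1,-0.625,-0.372,-0.02,0,0,0.1,-1,-0.625,-0.372,-0.02,0,0,0.1,-1,-0.625,-0.372,-0.02,0,0,0.1,-1,-0.625,-0.372,-0.02,0,0,0.1,-1,-0.625,-0.372,-0.02,0,0,0.1,-1,-0.625,-0.372,-0.02,0,0,0.1,-1,-0.625,-0.372,-0.02,0,0,0.1,-1,-0.625,-0.372,-0.02,0,0,0.1,-1,-0.625,-0.372,-0.02,0,0,0.1,-1,-0.625,-0.372,-0.02,0,0,0.1,-1,-0.625,-0.372,-0.02,0,0,0.1,-1]

```text
time_s: 12.82
position: [0.4256, -0.2547, 0.1379]
tool_rot: [[0.141, 0.99, 0.001], [0.99, -0.141, -0.001], [-0.001, 0.001, -1.0]]
ft_force: [1.0, -0.9, 0.1]
grip_width: 0.0853
```

```bash
python3 -c "
from h import *
st()
plan((.4126,-.2952,.06,81.9),(.4126,-.2952,.004,81.9))
a=eyes.get_image('scene')[200:300,330:480]
cv2.imwrite('pics/j2.png',cv2.resize(a,None,fx=5,fy=5,interpolation=2)[:,:,::-1])
a=eyes.get_image('top')[95:195,210:360]
cv2.imwrite('pics/j3.png',cv2.resize(a,None,fx=5,fy=5,interpolation=2)[:,:,::-1])"
```

```text
t 12.82 tray xy mm [-259.  -384.3] z 137.9 F tray [ 0.8 -1.1] 0.1 w 85.3 M [-0.01 -0.03 -0.03] yaw 81.92
t 12.82 pos [ 0.4256 -0.2547  0.1379] yaw 81.92 F [ 1.  -0.9  0.1] w 0.0853 q [-45.  22.  91.   0.  67. -37.]
[-0.0558, -0.0098, 0.1039, 0.0005, 0.0002, 0.0001] rows 2.1
[-0.0557, -0.0099, 0.1785, 0.0005, 0.0002, 0.0001] rows 1.3
```

View pics/j2.png

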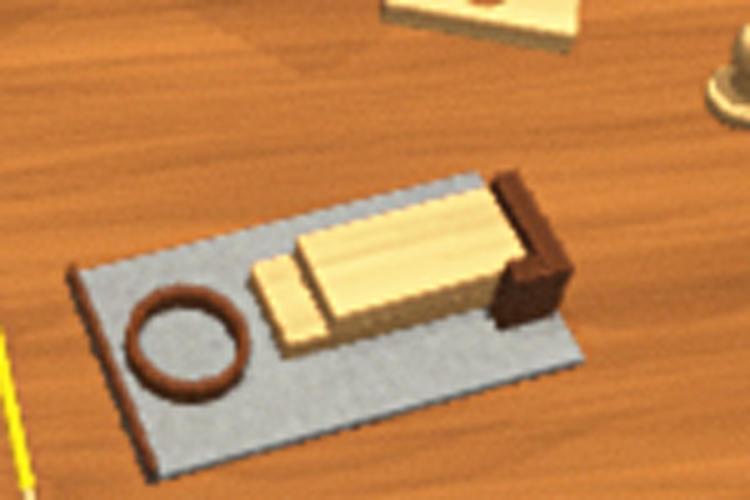

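View pics/j3.png

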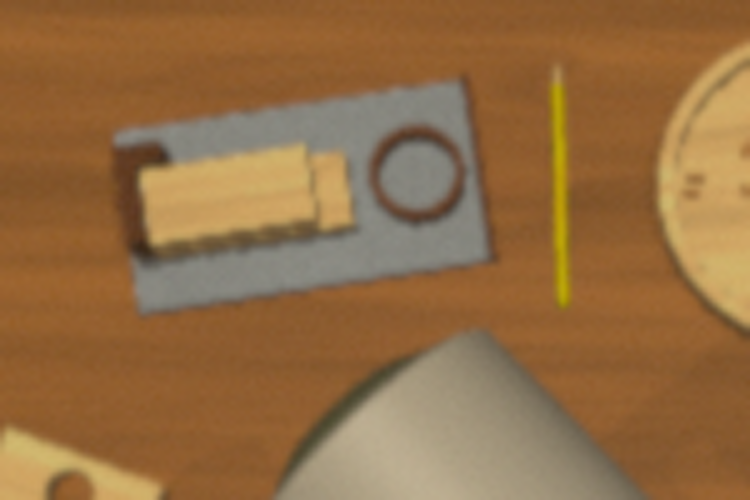

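The middle board sits flat on the long one with its end against the end fence. In the top crop it is at about (228,197). It sits about 1–2 mm further +x than the long board, so I'll square the whole stack with a finger at the end. Short board next.

Emit:
jog_arm:
  deltas: [-0.056,-0.01,0,0,0,0,-1,-0.056,-0.01,0.06,0,0,0,-1,-0.056,-0.01,0.12,0,0,0,-1,-0.056,-0.01,0.12,0,0,0,-1,-0.056,-0.01,0.12,0,0,0,-1]

```text
time_s: 13.33
position: [0.4125, -0.2922, 0.046]
tool_rot: [[0.14, 0.99, -0.003], [0.99, -0.14, 0.004], [0.003, -0.003, -1.0]]
ft_force: [0.0, -0.5, 0.5]
grip_width: 0.0855
```

```bash
python3 -c "
from h import *
st()
plan((.4126,-.2952,.004,81.9))
"
```

```text
t 13.33 tray xy mm [-278.4 -419. ] z 46.0 F tray [-0.1 -0.5] 0.5 w 85.5 M [-0.04  0.06  0.05] yaw 81.93
t 13.33 pos [ 0.4125 -0.2922  0.046 ] yaw 81.93 F [ 0.  -0.5  0.5] w 0.0855 q [-49.  30.  96.   0.  54. -41.]
[-0.0041, 0.0009, 0.056, -0.0011, -0.001, 0.0002] rows 1.0
```

Emit:
jog_arm:
  deltas: [-0.003,0.001,0.03,0,0,0,-1,-0.003,0.001,0.056,0,0,0,-1,-0.003,0.001,0.056,0,0,0,-1,-0.003,0.001,0.056,0,0,0,1,-0.003,0.001,0.056,0,0,0,1,-0.003,0.001,0.056,0,0,0,1,-0.003,0.001,0.056,0,0,0,1,-0.003,0.001,0.056,0,0,0,1,-0.003,0.001,0.056,0,0,0,1,-0.003,0.001,0.056,0,0,0,1]
  grip_force: 40

```text
time_s: 14.17
position: [0.4141, -0.296, 0.0075]
tool_rot: [[0.14, 0.99, 0.002], [0.99, -0.14, -0.002], [-0.002, 0.003, -1.0]]
ft_force: [-0.4, 1.7, 9.7]
grip_width: 0.0488
```

```bash
python3 -c "
from h import *
st()
q=tray(-10,47)
plan((.4126,-.2952,.14,81.9),(*q,.14,99.9),(*q,.07,99.9))
"
```

```text
t 14.17 tray xy mm [-277.4 -423. ] z 7.5 F tray [-0.1  1.7] 9.7 w 48.8 M [0.35 0.08 0.05] yaw 81.93
t 14.17 pos [ 0.4141 -0.296   0.0075] yaw 81.93 F [-0.4  1.7  9.7] w 0.0488 q [-49.  34.  98.   0.  48. -41.]
[0.0005, -0.0017, -0.1767, 0.0008, 0.0006, 0.0002] rows 3.2
[0.7058, 0.1463, -0.1777, 0.0007, 0.0008, -0.0998] rows 13.0
[0.706, 0.1461, -0.0844, 0.0007, 0.0008, -0.0998] rows 1.7
```

Emit:
jog_arm:
  deltas: [0,0,-0.05,0,0,0,1,0,0,-0.177,0,0,0,1,0,0,-0.177,0,0,0,1,0.706,0.146,-0.177,0,0,-0.1,1,0.706,0.146,-0.177,0,0,-0.1,1,0.706,0.146,-0.177,0,0,-0.1,1,0.706,0.146,-0.177,0,0,-0.1,1,0.706,0.146,-0.177,0,0,-0.1,1,0.706,0.146,-0.177,0,0,-0.1,1,0.706,0.146,-0.177,0,0,-0.1,1,0.706,0.146,-0.177,0,0,-0.1,1,0.706,0.146,-0.177,0,0,-0.1,1]

```text
time_s: 15.17
position: [0.5404, 0.0596, 0.1359]
tool_rot: [[-0.173, 0.985, 0.002], [0.985, 0.173, -0.0], [-0.0, 0.002, -1.0]]
ft_force: [0.6, -1.0, -0.2]
grip_width: 0.0487
```

```bash
python3 -c "
from h import *
st()
q=tray(-10,47)
plan((*q,.14,99.9),(*q,.065,99.9))
"
```

```text
t 15.17 tray xy mm [-91.9 -94.4] z 135.9 F tray [ 0.5 -1.1] -0.2 w 48.7 M [ 0.   -0.07  0.  ] yaw 99.94
t 15.17 pos [0.5404 0.0596 0.1359] yaw 99.94 F [ 0.6 -1.  -0.2] w 0.0487 q [ -6.  26.  84.  -0.  70. -16.]
[0.1885, 0.1093, -0.0053, 0.0005, 0.0002, 0.0002] rows 3.9
[0.1886, 0.1091, 0.0947, 0.0005, 0.0002, 0.0002] rows 1.8
```

Emit:
jog_arm:
  deltas: [0.186,0.108,0,0,0,0,1,0.186,0.108,0,0,0,0,1,0.186,0.108,0,0,0,0,1,0.186,0.108,0,0,0,0,1,0.186,0.108,0,0,0,0,1,0.186,0.108,0.05,0,0,0,1,0.186,0.108,0.09,0,0,0,1,0.186,0.108,0.09,0,0,0,1,0.186,0.108,0.09,0,0,0,1,0.186,0.108,0.09,0,0,0,1]

```text
time_s: 16.0
position: [0.5969, 0.2086, 0.0695]
tool_rot: [[-0.172, 0.985, 0.003], [0.985, 0.172, 0.001], [-0.0, 0.003, -1.0]]
ft_force: [0.8, 0.2, 1.1]
grip_width: 0.0487
```

```bash
python3 -c "
from h import *
st()
a=eyes.get_image('scene')[180:300,330:480]
cv2.imwrite('pics/k.png',cv2.resize(a,None,fx=5,fy=5,interpolation=2)[:,:,::-1])
q=tray(-10,47)
plan((*q,.053,99.9))
"
```

```text
t 16.00 tray xy mm [-10.6  42.7] z 69.5 F tray [0.8 0.1] 1.1 w 48.7 M [-0.03  0.   -0.01] yaw 99.90
t 16.05 pos [0.597  0.2086 0.0697] yaw 99.90 F [-0.5  0.1 -0.6] w 0.0483 q [ 9. 38. 73.  0. 68. -1.]
[0.0058, 0.0006, 0.0223, 0.0013, 0.0, 0.0] rows 0.4
```

View pics/k.png

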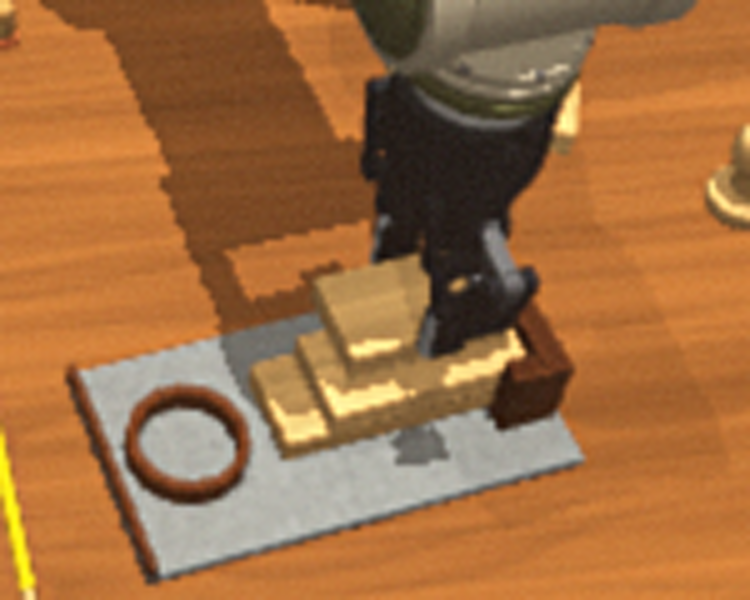

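Emit:
jog_arm:
  deltas: [0,0,0.015,0,0,0,1,0,0,0.022,0,0,0,1,0.008,0,0.023,0,0,0,1,0.012,0,0.023,0,0,0,1,0.015,0,0.023,0,0,0,1,0.018,0,0.023,0,0,0,1,0.021,0,0.023,0,0,0,1,0.023,0,0.023,0,0,0,1,0.023,0,0.023,0,0,0,1]

```text
time_s: 16.8
position: [0.5943, 0.2228, 0.0508]
tool_rot: [[-0.172, 0.985, 0.003], [0.985, 0.172, -0.005], [-0.006, 0.002, -1.0]]
ft_force: [0.9, -14.8, 6.0]
grip_width: 0.0488
```

```bash
python3 -c "
from h import *
st()
"
```

```text
t 16.80 tray xy mm [-10.7  57.1] z 50.8 F tray [ -1.7 -14.8] 6.0 w 48.8 M [-2.36 -0.32  0.25] yaw 99.92
```

Emit:
jog_arm:
  deltas: [-0.002,0.003,-0.002,0,0,0,1,-0.002,0.006,-0.002,0,0,0,1,-0.002,0.009,-0.002,0,0,0,1,-0.002,0.011,-0.002,0,0,0,1,-0.002,0.013,-0.002,0,0,0,1,-0.002,0.014,-0.002,0,0,0,1,-0.002,0.014,-0.002,0,0,0,1]

```text
time_s: 17.38
position: [0.6016, 0.224, 0.051]
tool_rot: [[-0.173, 0.985, -0.006], [0.985, 0.173, -0.004], [-0.003, -0.006, -1.0]]
ft_force: [-9.5, -10.7, 5.5]
grip_width: 0.0485
```

```bash
python3 -c "
from h import *
st()
"
```

```text
t 17.38 tray xy mm [-3.4 57.1] z 51.0 F tray [-11.2  -9. ] 5.5 w 48.5 M [-1.64  1.4   0.41] yaw 99.96
```

Emit:
jog_arm:
  deltas: [-0.001,0.002,-0.001,0,0,0,1,-0.001,0.004,-0.001,0,0,0,1,-0.001,0.004,-0.001,0,0,0,1]

```text
time_s: 17.63
position: [0.6018, 0.224, 0.0511]
tool_rot: [[-0.174, 0.985, -0.013], [0.985, 0.174, -0.005], [-0.002, -0.014, -1.0]]
ft_force: [-19.7, -10.3, 9.6]
grip_width: 0.0488
```

```bash
python3 -c "
from h import *
st()
"
```

```text
t 17.63 tray xy mm [-3.2 57. ] z 51.1 F tray [-21.2  -6.7] 9.6 w 48.8 M [-1.63  3.29  0.52] yaw 100.00
```

Emit:
jog_arm:
  deltas: [0,-0.006,0,0,0,0,-0.5,0,-0.006,0,0,0,0,-0.5,0,-0.006,0,0,0,0,-0.8,0,-0.006,0,0,0,0,-1,0,-0.006,-0.04,0,0,0,-1,0,-0.006,-0.08,0,0,0,-1,0,-0.006,-0.08,0,0,0,-1]

```text
time_s: 18.22
position: [0.6049, 0.2256, 0.118]
tool_rot: [[-0.172, 0.985, 0.01], [0.985, 0.172, 0.002], [0.0, 0.011, -1.0]]
ft_force: [0.9, -0.8, 1.3]
grip_width: 0.0857
```

```bash
python3 -c "
from h import *
st()
q=tray(-3.2,45)
plan((*q,.05,99.9),(*q,.0135,99.9))
a=eyes.get_image('scene')[180:300,330:480]
cv2.imwrite('pics/l.png',cv2.resize(a,None,fx=5,fy=5,interpolation=2)[:,:,::-1])
"
```

```text
t 18.22 tray xy mm [ 0.2 58. ] z 118.0 F tray [ 0.7 -0.9] 1.3 w 85.7 M [ 0.01 -0.03 -0.02] yaw 99.93
t 18.22 pos [0.6049 0.2256 0.118 ] yaw 99.93 F [ 0.9 -0.8  1.3] w 0.0857 q [10. 36. 68.  0. 75.  0.]
[-0.0174, -0.0055, 0.0906, 0.0033, -0.0, 0.0002] rows 1.7
[-0.0174, -0.006, 0.1393, 0.0033, -0.0, 0.0002] rows 0.9
```

View pics/l.png

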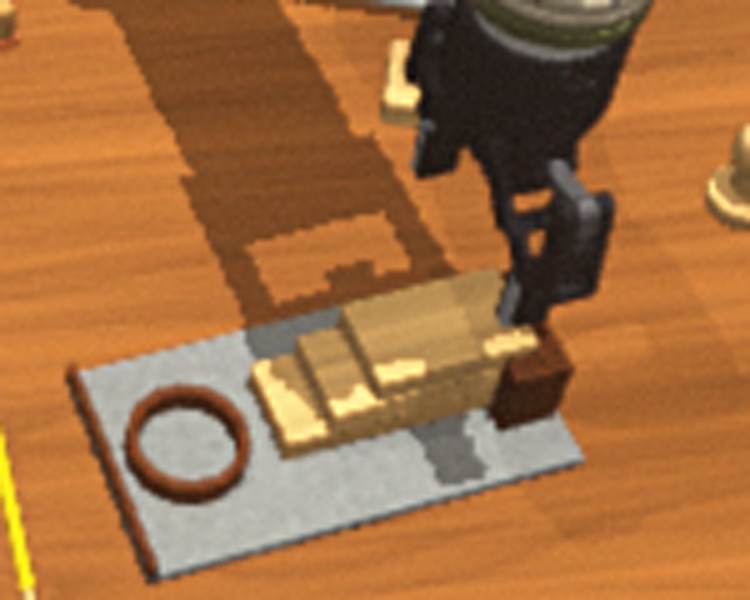

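Emit:
jog_arm:
  deltas: [-0.017,-0.005,0,0,0,0,-1,-0.017,-0.005,0.05,0,0,0,-1,-0.017,-0.005,0.05,0,0,0,-1,-0.017,-0.005,0.05,0,0,0,-1,-0.017,-0.005,0.05,0,0,0,-1]

```text
time_s: 18.68
position: [0.6008, 0.2115, 0.0748]
tool_rot: [[-0.172, 0.985, -0.0], [0.985, 0.172, -0.0], [0.0, -0.0, -1.0]]
ft_force: [-0.4, 0.6, 0.4]
grip_width: 0.0855
```

```bash
python3 -c "
from h import *
st()
q=tray(-3.2,45)
plan((*q,.05,99.9),(*q,.0135,99.9))
print(env.observe()['tool_rot'].round(4))
"
```

```text
t 18.68 tray xy mm [-6.3 44.8] z 74.8 F tray [-0.3  0.7] 0.4 w 85.5 M [-0.01  0.02  0.02] yaw 99.91
t 18.68 pos [0.6008 0.2115 0.0748] yaw 99.91 F [-0.4  0.6  0.4] w 0.0855 q [ 9. 38. 72.  0. 70. -1.]
[0.0002, 0.0041, 0.0331, -0.0002, -0.0, 0.0001] rows 0.6
[0.0002, 0.0041, 0.0818, -0.0002, -0.0, 0.0001] rows 0.9
[[-1.721e-01  9.851e-01 -5.000e-04]
 [ 9.851e-01  1.721e-01 -1.000e-04]
 [ 0.000e+00 -5.000e-04 -1.000e+00]]
```

Emit:
jog_arm:
  deltas: [0,0.0045,0.03,0,0,0,-1,0,0.0045,0.06,0,0,0,-1,0,0.0045,0.08,0,0,0,-1,0,0.0045,0.08,0,0,0,-1,0,0.0045,0.08,0,0,0,-1]

```text
time_s: 19.1
position: [0.6044, 0.2125, 0.0154]
tool_rot: [[-0.173, 0.985, 0.001], [0.985, 0.173, 0.0], [-0.0, 0.001, -1.0]]
ft_force: [0.6, 0.2, 0.1]
grip_width: 0.0858
```

```bash
python3 -c "
from h import *
st()
"
```

```text
t 19.10 tray xy mm [-2.6 45.2] z 15.4 F tray [0.6 0.1] 0.1 w 85.8 M [-0.07 -0.03 -0.08] yaw 99.94
```

Emit:
jog_arm:
  deltas: [0,0,0.002,0,0,0,-0.2,0,0,0.002,0,0,0,0,0,0,0.002,0,0,0,1,0,0,0.002,0,0,0,1,0,0,0.002,0,0,0,1,0,0,0.002,0,0,0,1,0,0,0.002,0,0,0,1]
  grip_force: 25

```text
time_s: 19.68
position: [0.6037, 0.2123, 0.0143]
tool_rot: [[-0.173, 0.985, 0.0], [0.985, 0.173, -0.0], [-0.0, 0.0, -1.0]]
ft_force: [-3.6, -1.1, 6.2]
grip_width: 0.0498
```

```bash
python3 -c "
from h import *
st()
a=eyes.get_image('scene')[180:300,330:480]
cv2.imwrite('pics/m.png',cv2.resize(a,None,fx=5,fy=5,interpolation=2)[:,:,::-1])
"
```

```text
t 19.68 tray xy mm [-3.2 45.1] z 14.3 F tray [-3.7 -0.4] 6.2 w 49.8 M [-0.22  0.64  0.06] yaw 99.94
```

View pics/m.png

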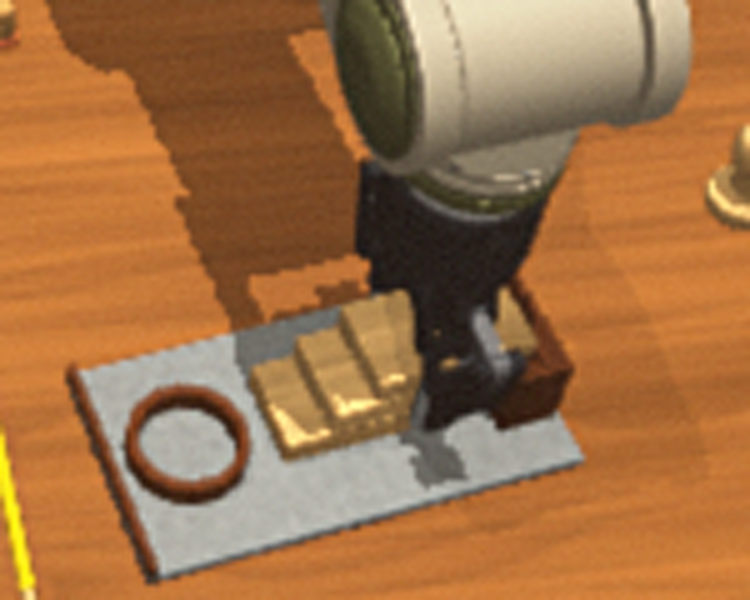

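Emit:
jog_arm:
  deltas: [0,0.003,-0.001,0,0,0,1,0.003,0.005,-0.001,0,0,0,1,0.004,0.005,-0.001,0,0,0,1,0.004,0.005,-0.001,0,0,0,1]
  grip_force: 40

```text
time_s: 20.07
position: [0.604, 0.2124, 0.0144]
tool_rot: [[-0.174, 0.985, -0.008], [0.985, 0.174, -0.007], [-0.006, -0.01, -1.0]]
ft_force: [-17.8, -20.3, 11.7]
grip_width: 0.0498
```

```bash
python3 -c "
from h import *
st()
"
```

```text
t 20.07 tray xy mm [-3.  45.2] z 14.4 F tray [-21.  -16.9] 11.7 w 49.8 M [-2.95  2.26  0.63] yaw 100.01
```

Everything is firm against both fences. Now release slowly and lift.

Emit:
jog_arm:
  deltas: [0.001,0.001,0,0,0,0,0.7,-0.002,-0.005,0,0,0,0,-0.5,-0.002,-0.005,0,0,0,0,-0.8,-0.002,-0.005,0,0,0,0,-1,-0.002,-0.005,0,0,0,0,-1,-0.002,-0.005,-0.05,0,0,0,-1,-0.002,-0.005,-0.1,0,0,0,-1,-0.002,-0.005,-0.18,0,0,0,-1,-0.002,-0.005,-0.18,0,0,0,-1,-0.002,-0.005,-0.18,0,0,0,-1]

```text
time_s: 20.9
position: [0.6059, 0.2146, 0.1545]
tool_rot: [[-0.173, 0.985, 0.01], [0.985, 0.173, 0.002], [0.0, 0.01, -1.0]]
ft_force: [0.5, -0.8, 0.4]
grip_width: 0.085
```

```bash
python3 -c "
from h import *
st()
plan((.498,.4357,.15,99.9),(.498,.4357,.15,130))
"
```

```text
t 20.90 tray xy mm [-0.8 47.1] z 154.5 F tray [ 0.3 -0.9] 0.4 w 85.0 M [0.01 0.04 0.  ] yaw 99.95
t 20.90 pos [0.6059 0.2146 0.1545] yaw 99.95 F [ 0.5 -0.8  0.4] w 0.085 q [ 9. 34. 66.  0. 79. -1.]
[0.3152, -0.0908, 0.0051, 0.0033, -0.0, 0.0003] rows 5.9
[0.3152, -0.0908, 0.0051, 0.0032, 0.0009, -0.1669] rows 4.2
```

Emit:
jog_arm:
  deltas: [0.314,-0.09,0.005,0,0,0,-1,0.314,-0.09,0.005,0,0,0,-1,0.314,-0.09,0.005,0,0,0,-1,0.314,-0.09,0.005,0,0,0,-1,0.314,-0.09,0.005,0,0,0,-1,0.314,-0.09,0.005,0,0,0,-1,0.314,-0.09,0.005,0,0,0,-1,0.314,-0.09,0.005,0,0,0,-1]

```text
time_s: 21.57
position: [0.4953, 0.436, 0.144]
tool_rot: [[-0.176, 0.984, -0.001], [0.984, 0.176, -0.001], [-0.0, -0.001, -1.0]]
ft_force: [-0.0, -1.0, 0.3]
grip_width: 0.0854
```

```bash
python3 -c "
from h import *
st()
plan((.499,.4357,.09,99.9),(.499,.4357,.025,99.9))
a=eyes.get_image('scene')[190:290,340:500]
cv2.imwrite('pics/n.png',cv2.resize(a,None,fx=5,fy=5,interpolation=2)[:,:,::-1])
a=eyes.get_image('top')[95:195,210:360]
cv2.imwrite('pics/n2.png',cv2.resize(a,None,fx=5,fy=5,interpolation=2)[:,:,::-1])
"
```

```text
t 21.57 tray xy mm [-71.7 284.1] z 144.0 F tray [-0.2 -1. ] 0.3 w 85.4 M [ 0.02  0.01 -0.03] yaw 100.13
t 21.57 pos [0.4953 0.436  0.144 ] yaw 100.13 F [-0.  -1.   0.3] w 0.0854 q [31. 37. 63.  0. 81. 21.]
[-0.0012, 0.0049, 0.0719, -0.0003, 0.0001, 0.0013] rows 1.3
[-0.0012, 0.005, 0.1586, -0.0003, 0.0001, 0.0013] rows 1.6
```

View pics/n.png

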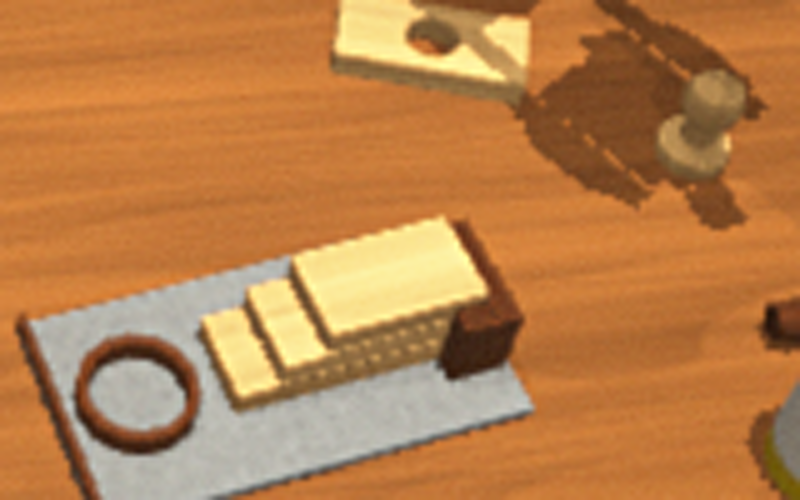

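View pics/n2.png

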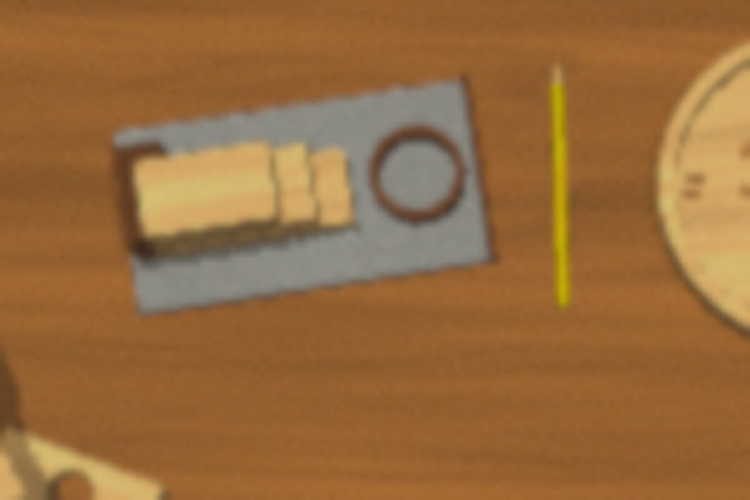

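```bash
python3 - <<'E'
from h import *
def c(pts,ox,oy): return (np.array(pts)+.5)/5-.5+[ox,oy]
a=np.radians(TY);R=np.array([[np.cos(a),-np.sin(a)],[np.sin(a),np.cos(a)]])
f=lambda n,p,o,z: ((ray(n,c(p,*o),z)-TC)@R*1000).round(1).tolist()
for nm,p,z in [('long',[(202,322),(237,405)],.026),('mid',[(247,289),(283,366)],.044),('short',[(292,256),(330,336),(441,216),(488,292)],.062)]:
    print('S',nm,f('scene',p,(340,190),z))
for nm,p,z in [('long',[(350,150),(354,227)],.026),('mid',[(306,146),(313,222)],.044),('short',[(270,140),(278,220),(135,160),(142,238)],.062)]:
    print('T',nm,f('top',p,(210,95),z))
E
```

```text
S long [[-23.2, -31.8], [27.6, -33.5]]
S mid [[-24.8, -8.9], [22.9, -9.6]]
S short [[-26.1, 13.6], [23.4, 12.3], [-28.0, 97.0], [21.5, 98.5]]
T long [[20.0, -35.1], [-31.2, -30.7]]
T mid [[20.9, -8.7], [-29.3, -6.4]]
T short [[22.2, 11.9], [-30.1, 13.8], [21.8, 97.7], [-29.0, 99.6]]
```

Emit:
jog_arm:
  deltas: [-0.001,0.005,0.05,0,0,0,-1,-0.001,0.005,0.06,0,0,0,-1,-0.001,0.005,0.06,0,0,0,-1,-0.001,0.005,0.06,0,0,0,-1]

```text
time_s: 22.0
position: [0.501, 0.4333, 0.1002]
tool_rot: [[-0.171, 0.985, -0.001], [0.985, 0.171, -0.0], [-0.0, -0.001, -1.0]]
ft_force: [0.0, -0.2, 0.2]
grip_width: 0.0855
```

```bash
python3 -c "
from h import *
st()
plan((.499,.4357,.025,99.9))
a=eyes.get_image('scene')[160:260,410:560]
cv2.imwrite('pics/o.png',cv2.resize(a,None,fx=5,fy=5,interpolation=2)[:,:,::-1])
"
```

```text
t 22.00 tray xy mm [-66.5 280.5] z 100.2 F tray [ 0.  -0.2] 0.2 w 85.5 M [ 0.   -0.02 -0.01] yaw 99.84
t 22.00 pos [0.501  0.4333 0.1002] yaw 99.84 F [ 0.  -0.2  0.2] w 0.0855 q [31. 39. 66.  0. 75. 21.]
[0.0036, -0.002, 0.1003, -0.0003, 0.0001, -0.0003] rows 1.8
```

View pics/o.png

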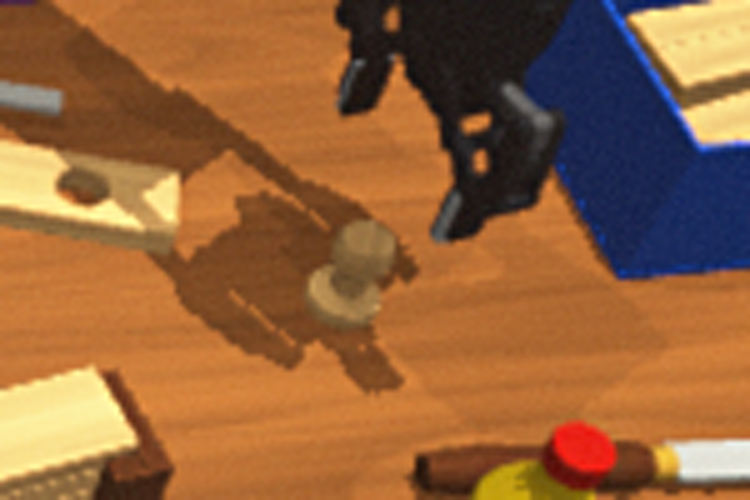

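Emit:
jog_arm:
  deltas: [0.002,-0.001,0.05,0,0,0,-1,0.002,-0.001,0.08,0,0,0,-1,0.002,-0.001,0.1,0,0,0,-1,0.002,-0.001,0.1,0,0,0,-1,0.002,-0.001,0.1,0,0,0,-1]

```text
time_s: 22.47
position: [0.5, 0.4356, 0.0262]
tool_rot: [[-0.172, 0.985, 0.001], [0.985, 0.172, 0.001], [0.0, 0.001, -1.0]]
ft_force: [0.5, -0.3, 0.4]
grip_width: 0.0855
```

```bash
python3 -c "
from h import *
st()
plan((.499,.4357,.025,99.9))
a=eyes.get_image('scene')[160:260,410:560]
cv2.imwrite('pics/p.png',cv2.resize(a,None,fx=5,fy=5,interpolation=2)[:,:,::-1])
"
```

```text
t 22.47 tray xy mm [-67.  282.9] z 26.2 F tray [ 0.5 -0.4] 0.4 w 85.5 M [-0.04  0.01  0.05] yaw 99.91
t 22.47 pos [0.5    0.4356 0.0262] yaw 99.91 F [ 0.5 -0.3  0.4] w 0.0855 q [31. 44. 70. -0. 66. 21.]
[0.0004, -0.0013, 0.0016, 0.0003, -0.0001, 0.0] rows 0.0
```

View pics/p.png

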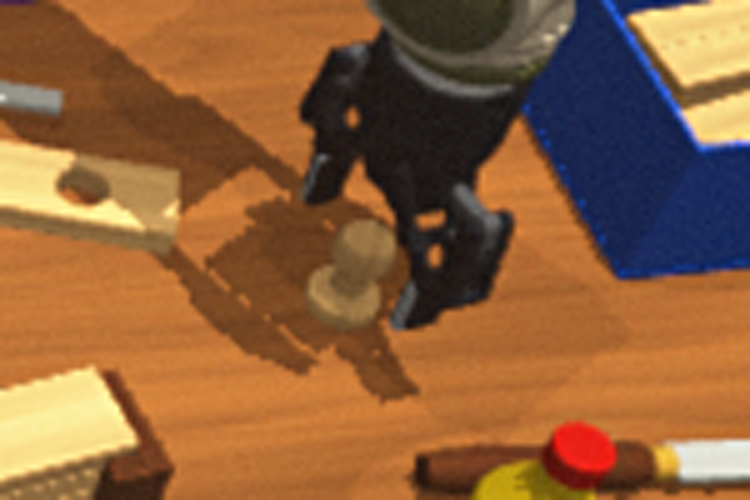

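Emit:
jog_arm:
  deltas: [0,-0.001,0.001,0,0,0,0,0,-0.001,0.001,0,0,0,0.2,0,-0.001,0.001,0,0,0,1,0,-0.001,0.001,0,0,0,1,0,-0.001,0.001,0,0,0,1,0,-0.001,0.001,0,0,0,1,0,-0.001,0.001,0,0,0,1,0,-0.001,0.001,0,0,0,1]
  grip_force: 25

```text
time_s: 23.18
position: [0.4989, 0.4355, 0.0249]
tool_rot: [[-0.172, 0.985, 0.001], [0.985, 0.172, 0.0], [0.0, 0.001, -1.0]]
ft_force: [-1.6, -0.7, 5.9]
grip_width: 0.0306
```

```bash
python3 -c "
from h import *
st()
a=eyes.get_image('scene')[160:260,410:560]
cv2.imwrite('pics/q.png',cv2.resize(a,None,fx=5,fy=5,interpolation=2)[:,:,::-1])
"
```

```text
t 23.18 tray xy mm [-68.2 283. ] z 24.9 F tray [-1.7 -0.4] 5.9 w 30.6 M [-0.05  0.24  0.01] yaw 99.92
```

View pics/q.png

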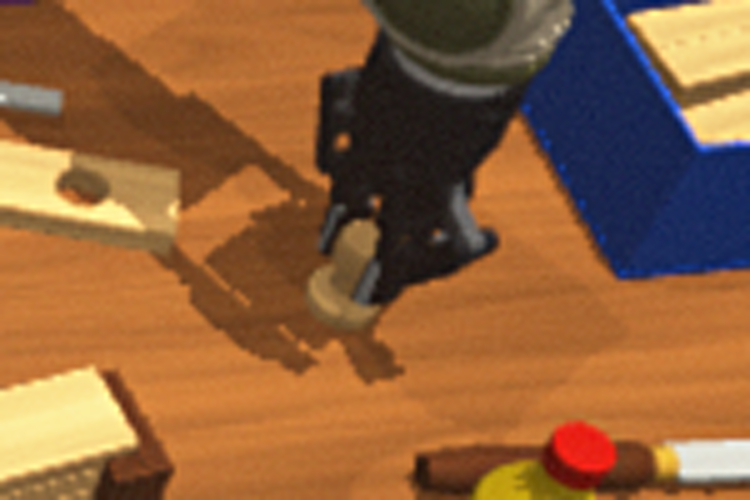

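```bash
python3 -c "
from h import *
q=tray(0,-75);print(q)
plan((.499,.4357,.15,99.9),(*q,.15,99.9))
"
```

```text
[0.62759468 0.0945168 ]
t 23.23 pos [0.4989 0.4355 0.0249] yaw 99.92 F [-0.8 -0.5  6.2] w 0.0305 q [31. 44. 70.  0. 66. 21.]
[0.0003, 0.0003, -0.1668, 0.0002, -0.0001, 0.0001] rows 3.0
[-0.4773, 0.0908, -0.1669, 0.0002, -0.0001, 0.0001] rows 8.7
```

Emit:
jog_arm:
  deltas: [0,0,-0.05,0,0,0,1,0,0,-0.167,0,0,0,1,0,0,-0.167,0,0,0,1,-0.477,0.091,-0.167,0,0,0,1,-0.477,0.091,-0.167,0,0,0,1,-0.477,0.091,-0.167,0,0,0,1,-0.477,0.091,-0.167,0,0,0,1,-0.477,0.091,-0.167,0,0,0,1,-0.477,0.091,-0.167,0,0,0,1,-0.477,0.091,-0.167,0,0,0,1,-0.477,0.091,-0.167,0,0,0,1,-0.477,0.091,-0.167,0,0,0,1]

```text
time_s: 24.23
position: [0.6284, 0.0913, 0.1493]
tool_rot: [[-0.171, 0.985, -0.0], [0.985, 0.171, -0.0], [-0.0, -0.0, -1.0]]
ft_force: [0.2, 1.0, -0.3]
grip_width: 0.0306
```

Emit:
jog_arm:
  deltas: [0,0,0.03,0,0,0,1,0,0,0.07,0,0,0,1,0,0,0.09,0,0,0,1,0,0,0.09,0,0,0,1,0,0,0.09,0,0,0,1]

```text
time_s: 24.65
position: [0.6275, 0.0947, 0.0817]
tool_rot: [[-0.172, 0.985, -0.001], [0.985, 0.172, 0.0], [0.0, -0.001, -1.0]]
ft_force: [-0.2, -0.1, 0.1]
grip_width: 0.0305
```

```bash
python3 -c "
from h import *
st()
plan((*tray(0,-75),.034,99.9))
for n in('scene','top'):
    a=eyes.get_image(n)
    r=a[180:300,310:470] if n=='scene' else a[80:200,220:380]
    cv2.imwrite(f'pics/r_{n}.png',cv2.resize(r,None,fx=5,fy=5,interpolation=2)[:,:,::-1])
"
```

```text
t 24.65 tray xy mm [ -0.1 -74.8] z 81.7 F tray [-0.2 -0.1] 0.1 w 30.5 M [ 0.03  0.   -0.01] yaw 99.92
t 24.65 pos [0.6275 0.0947 0.0817] yaw 99.92 F [-0.2 -0.1  0.1] w 0.0305 q [ -2.  38.  72.  -0.  70. -12.]
[-0.0003, 0.0002, 0.0636, -0.0004, -0.0001, 0.0001] rows 1.1
```

View pics/r_scene.png

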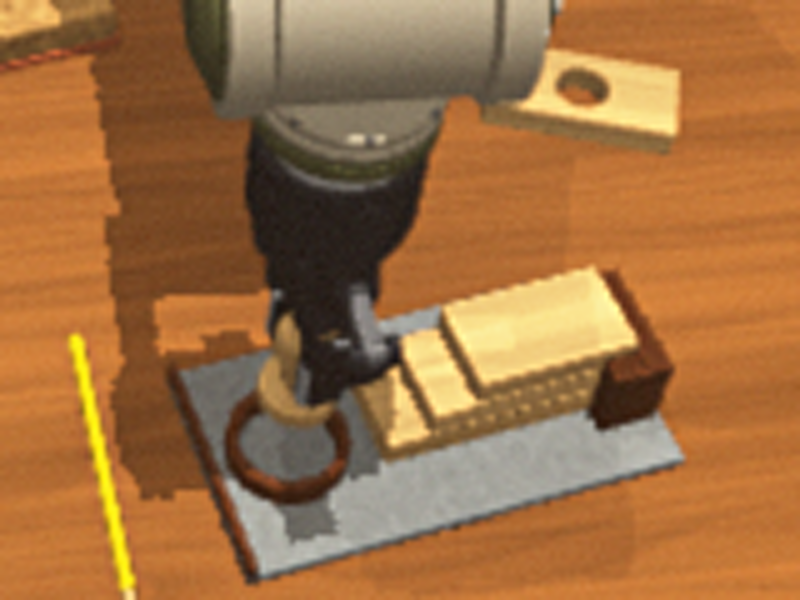

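Emit:
jog_arm:
  deltas: [0,0,0.025,0,0,0,1,0,0,0.04,0,0,0,1,0,0,0.05,0,0,0,1,0,0,0.057,0,0,0,1,0,0,0.062,0,0,0,1,0,0,0.064,0,0,0,1,0,0,0.064,0,0,0,1]

```text
time_s: 25.33
position: [0.6277, 0.0947, 0.0341]
tool_rot: [[-0.172, 0.985, 0.0], [0.985, 0.172, -0.0], [-0.0, 0.0, -1.0]]
ft_force: [-0.5, -0.3, -0.7]
grip_width: 0.0308
```

```bash
python3 -c "
from h import *
st()
for n in('scene','top'):
    a=eyes.get_image(n)
    r=a[180:300,310:470] if n=='scene' else a[80:200,220:380]
    cv2.imwrite(f'pics/s_{n}.png',cv2.resize(r,None,fx=5,fy=5,interpolation=2)[:,:,::-1])
"
```

```text
t 25.33 tray xy mm [  0.1 -74.9] z 34.1 F tray [-0.5 -0.2] -0.7 w 30.8 M [0.   0.01 0.05] yaw 99.92
```

View pics/s_scene.png

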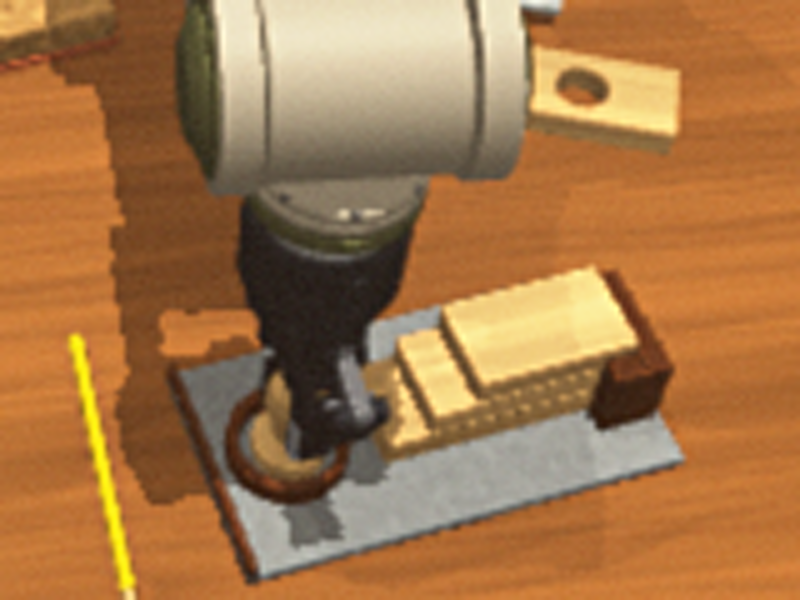

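Emit:
jog_arm:
  deltas: [0,0,0.002,0,0,0,1,0,0,0.002,0,0,0,1,0,0,0.002,0,0,0,0.2,0,0,0.002,0,0,0,0,0,0,0.002,0,0,0,-0.5,0,0,0.002,0,0,0,-0.5,0,0,0.002,0,0,0,-0.5]

```text
time_s: 26.02
position: [0.6276, 0.0947, 0.0325]
tool_rot: [[-0.172, 0.985, -0.0], [0.985, 0.172, 0.0], [0.0, -0.0, -1.0]]
ft_force: [-0.8, 0.7, 1.2]
grip_width: 0.0638
```

```bash
python3 -c "
from h import *
st()
"
```

```text
t 26.02 tray xy mm [  0.  -74.9] z 32.5 F tray [-0.7  0.8] 1.2 w 63.8 M [ 0.   -0.01  0.  ] yaw 99.92
```

Lift straight up, then move clear toward the robot's right (tool −x).

Emit:
jog_arm:
  deltas: [0,0,-0.03,0,0,0,-0.6,0,0,-0.08,0,0,0,-0.6,0,0,-0.15,0,0,0,-0.8,0,0,-0.2,0,0,0,-1,0,0,-0.2,0,0,0,-1,-0.3,-0.2,-0.2,0,0,0,-1,-0.3,-0.2,-0.2,0,0,0,-1,-0.3,-0.2,-0.2,0,0,0,-1,-0.3,-0.2,-0.2,0,0,0,-1,-0.3,-0.2,-0.2,0,0,0,-1,-0.3,-0.2,-0.2,0,0,0,-1,-0.3,-0.2,-0.2,0,0,0,-1]

```text
time_s: 27.02
position: [0.5169, -0.1562, 0.1825]
tool_rot: [[-0.17, 0.986, -0.0], [0.986, 0.17, -0.001], [-0.001, -0.0, -1.0]]
ft_force: [0.6, -0.5, -0.4]
grip_width: 0.0852
```

```bash
python3 -c "
from h import *
st()
for n in('scene','top'):
    a=eyes.get_image(n); cv2.imwrite(f'pics/t0_{n}.png',a[:,:,::-1])
    r=a[190:290,320:470] if n=='scene' else a[95:195,210:360]
    cv2.imwrite(f'pics/t_{n}.png',cv2.resize(r,None,fx=5,fy=5,interpolation=2)[:,:,::-1])
"
```

```text
t 27.02 tray xy mm [-152.2 -303. ] z 182.5 F tray [ 0.5 -0.6] -0.4 w 85.2 M [-0.02  0.07 -0.03] yaw 99.77
```

View pics/t_scene.png

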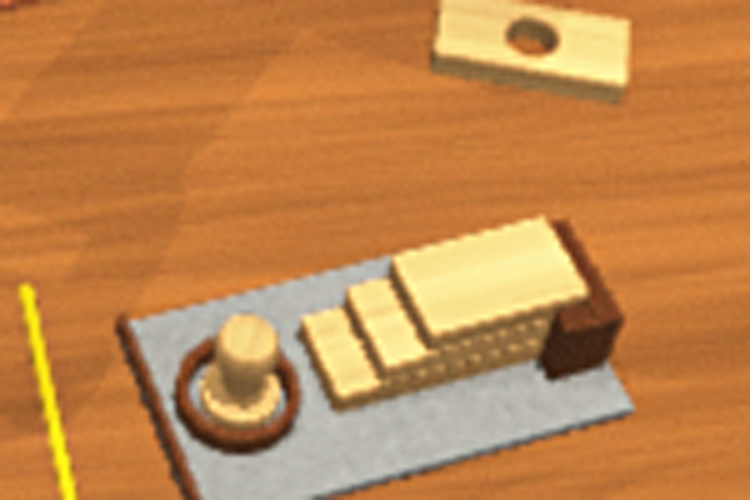

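View pics/t_top.png

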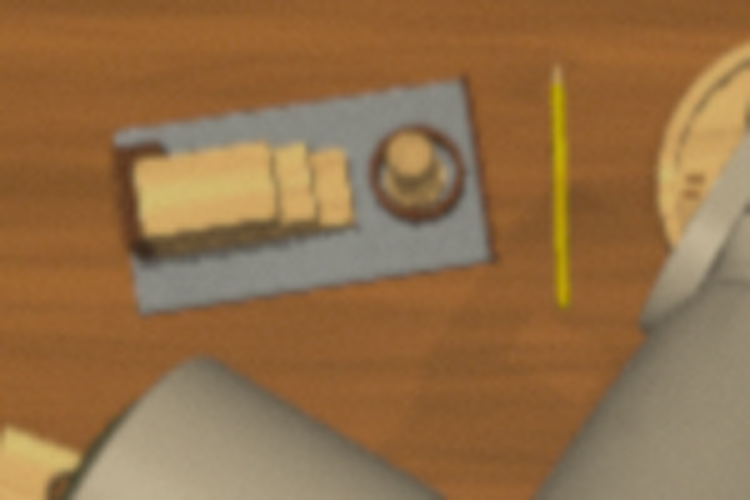

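View pics/t0_scene.png

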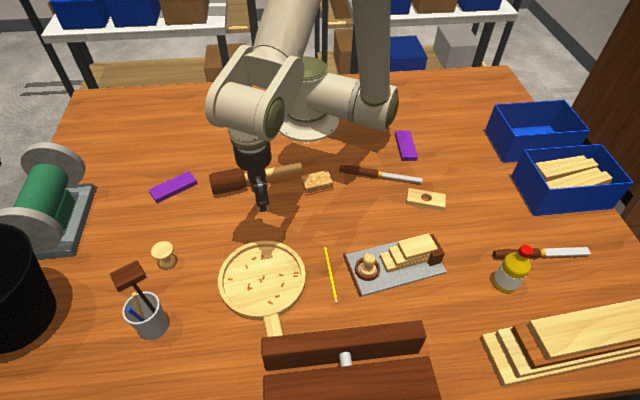

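Emit:
jog_arm:
  deltas: [0,0,0,0,0,0,-1,0,0,0,0,0,0,-1,0,0,0,0,0,0,-1,0,0,0,0,0,0,-1]

```text
time_s: 27.45
position: [0.519, -0.1518, 0.1825]
tool_rot: [[-0.174, 0.985, 0.0], [0.985, 0.174, 0.0], [0.0, 0.0, -1.0]]
ft_force: [-0.4, 0.7, 0.3]
grip_width: 0.0854
```

```bash
python3 -c "
from h import *
st()
from rig import close_job
print(close_job())"
```

```text
t 27.45 tray xy mm [-149.3 -298.9] z 182.5 F tray [-0.2  0.7] 0.3 w 85.4 M [ 0.02  0.02 -0.03] yaw 100.02
the job is handed in; nothing more can be done
None
```

The kit is packed and handed in at 27.5 s. The long, middle and short boards are stacked in that order in the fenced corner, and the ball knob stands upright in the round pocket. I didn't touch the holed board, the flat-topped knob or the purple look-alikes.

**Last checks:**
- **Fences:** I pushed each board until the force showed contact with the end fence, then towards the side fence. The long board first stopped about 2 mm short of the side fence. I closed the jaws on the whole stack to line the boards up, then pressed it against both fences; it held at about 20 N, with its centre within about 0.2 mm of the target in x.
- **Pictures:** the final views show the stack lined up and the knob's foot inside the ring, with the arm clear.

**What disagreed:**
- **Camera views:** the two views differ by up to about 8 mm on board edge positions, mostly for the long board. I relied on the contact positions, so the cameras alone don't confirm the last millimetre.
- **Squeeze width:** the jaws read 49.8 mm around the stack, against about 48.6 mm on single boards. One board may be up to about 1 mm out of line with the others.

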